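# Check a column heater with a surface thermometer

## Robot

A 7-joint arm with a two-finger parallel gripper is mounted at the origin on the work surface. World frame = base frame: x ahead of the robot, y to its left, z up, the work surface at z = 0. Lengths are in m, angles in rad, forces in N, time in s.
With the tool pointing down it reaches from about 0.425 to 0.925 m from the base axis. Payload 6.8 kg.
Tool frame: the origin (TCP) lies at the very end of the fingers, on their centre line; the grasp point (between the pads) lies r.grip_depth behind it (r.grip_depth is the distance from the TCP to the grasp point, in m); z points along the fingers, x is the direction in which the jaws open and shut, and the axes are right-handed (so a half turn about z gives the same grasp; the last joint's range is limited). The gripper opens to 85 mm and grips with 20 to 120 N. Pads are 22 mm wide; open, the fingers measure 114 mm over their backs; the gripper's body (76 mm by 85 mm) begins 54 mm behind the grasp point. The pads swing forward as they close: fully open they stand 13 mm farther back than shut.
Start: joints at [1.074, 0.477, 0.022, 1.555, -0.011, 1.109, -0.083], TCP at [0.256, -0.625, 0.211] pointing down, gripper open.
Joint ranges: [-2.96, 2.96], [-0.34, 2.1], [-1.41, 1.46], [0.24, 2.44], [-1.37, 4.51], [0.17, 1.92], [-2.96, 2.96]. Speed limits (rad/s): [2.39, 2.39, 3.14, 3.14, 3.14, 3.14, 3.14].

## Interface

Orientations are given as a rotation vector (axis times angle).
In Python, from bench import readout, grab_frame, workorder, r gives the robot as it stands.
- The arm moves only by the shell command python3 -m handwheel 'ROWS' [FORCE]. ROWS is text: rows parted by semicolons, each of 7 numbers parted by spaces: the shift along the tool's x, y, z in mm, then the turn, a rotation vector about the tool's x, y, z in degrees, then the finger opening in mm, from 0 to 85.4. A call has 1 to 12 rows; each row is the pose to reach, as a shift and turn from the pose commanded when the call began, along the tool's axes at that moment; what a row does not reach only later rows make up. A row lasts 1/8 s, in which the tool goes at most 62.5 mm and 10.7 degrees, less where a joint would pass 70% of its speed; a pose out of reach is approached as far as the arm can. A call with a gripper value outside its range is refused whole. The fingers move at their own pace and stop on an object; FORCE is the grip in N (left out, the last holds). Time passes only in rows, so rows that repeat a pose let the fingers close. It gives the time, the measured TCP pose, the force and the opening at its end, in the units of the state.
- readout.get_obs(): the state, without advancing time (a new reading comes with each control period).
- grab_frame(name): name is "scene" or "top" or "wrist"; returns a dict with "pixels" (480x640x3 uint8, red, green, blue), "fx", "fy", "cx", "cy" (pixels), "rvec" (rotation vector, rad) and "tvec" (3), from world to camera coordinates, as OpenCV has them. Camera axes: x right, y down, z forward; pixel columns grow to the right and rows downward; lengths in m; the calibration is good to about 2 mm. A picture is of the moment at which its call begins. There is no depth.
- workorder.hand_in(): hands the job in, once; it reports no verdict.
The state is a dict: "clock": time; "joints": joint angles; "qvel": joint speeds; "tau": joint torques, N m; "tcp_pos": TCP position; "orientation": TCP orientation; "contact_force": force on the tool from outside, world axes, zero at the start; "moment": the same for the moment, N m; "grip_width": finger opening in m.
Only numpy, scipy, OpenCV 4.12 (cv2) and the standard library are available. Lean on these libraries where they do the work, as an engineer would, in place of code of your own. Each camera call takes 0.05 s, during which the arm holds its last target.

## Task

The spanner has been left on the open column heater's plate, over the check mark: hang it by its ring end on the bare middle peg of the sloping spanner stand, ring right down on the board, and let go. Then take the stick thermometer out of its holder and hold it upright, its sprung head flat on the plate inside the engraved ring mark, pressing lightly: the head pushed in part of the way, not to its stop. Finish there, still holding it in place for the reading; leave the jar and the vial tray where they are.

Things in the scene. Friction and masses are not known exactly. Their poses are not given: they have to be found in the camera images.
- heater: Column heater: low light-grey box, 160 (x) x 260 (y) mm, top 70 mm high, dark front (-x) panel. On it a flat aluminium plate 110 x 216 mm, its top 75 mm above the bench; spring-clip blades 17 mm high stand on it at x = 36, y = +-85 mm. The cover, thrown back over the rear edge, slopes down to the bench at x = 230 mm. Fixed. Origin: centre of the box's underside; z up.
- spot (a point): Centre of the check mark on the heater's plate: a thin dark engraved ring, 24 mm inside diameter, with a centre dot, at x = -20, y = +30 mm, z = 75 mm (the plate's surface) in the heater's frame; axes as the heater's. At the start the spanner's shank lies over it.
- spanner: Steel combination spanner lying flat on the plate, 160 mm long, about 110 g. Shank 11 mm wide, 100 mm long, from 1.5 to 8 mm above its underside. Origin: on the underside, below the middle of the shank, near the centre of mass: grip it there, the plate is right under it. x along the shank to the ring end, z up. Open jaw, 30 mm wide, 8 mm thick, at x = -81 to -47 mm.
- ring (a point): Centre of the spanner's ring end: ring 26 mm outside, 16 mm inside, 9 mm thick, its axis along the spanner's z; this point is 65 mm along x from the spanner's origin, 4.5 mm above the underside.
- peg (a point): Foot of the bare middle peg, on the surface of the spanner stand's sloping grey board, 105 mm above the bench. Peg 8 mm thick, 30 mm long, round tip, square to the board. z along the peg away from the board (20 degrees off vertical, leaning to the low front edge), x up the slope, y across. The board reaches 165 mm down the slope, 25 mm up, 100 mm to each side; pegs at y = +-75 mm carry spanners.
- thermometer: Stick thermometer upright in its holder, about 110 g. Origin: centre of the contact face of its sprung head when fully out, the lowest point, at first 8 mm above the bench; z up the stick. Slim steel stem to z = 70 mm, then a light-grey flat-sided handle, 30 (x) x 20 (y) mm, from z = 70 to 165 mm (its top). Grip the handle across its 20 mm, along y, 25 to 45 mm below its top.
- tip (a point): Centre of the flat round contact face (12 mm diameter) of the thermometer's sprung head; it moves up with the head. Axes as the thermometer's.
- probe_head (a joint): How far the thermometer's sprung head is pushed in (m): 0 fully out, 0.008 at its stop. It takes about 0.9 N to start and 0.45 N more for each mm, about 4.5 N at the stop.
- holder: Thermometer holder: black block 66 x 56 mm, 90 mm high, on a steel foot 94 x 84 x 5 mm, fixed, on the left or the right of the spanner stand (the heater is on the other side). Its pocket takes the lowest 12 mm of the handle with 1.7 mm of play; the stem hangs in a bore, so draw the thermometer up 90 mm to clear it. Origin: centre of the foot's underside; z up.
- jar: Small capped glass jar, 44 mm diameter, 50 mm high, on the bench in front of the holder, towards the robot. Origin: centre of its underside. To be left alone.
- vial_tray: White tray of small vials, 90 x 62 x 41 mm high, on the bench behind the holder. Origin: centre of its underside. To be left alone.
Not all that is in view belongs to the job. Leave any turquoise look-alike of the spanner alone.

How it is judged:
On the way:
1. the spanner hangs by its ring on the bare peg, ring down on the board, let go (x of ring in the frame of peg between -0.006 and 0.006 m and y of ring in the frame of peg between -0.006 and 0.006 m and z of ring in the frame of peg between 0 and 0.012 m and contact force between spanner and the arm below 0.05 N and contact force between spanner and the fingers below 0.05 N and linear speed of spanner below 0.02 m/s), for 0.3 s.
At the end, for the whole second after the job is handed in: The spanner's ring is around the bare peg, within 6 mm of its axis and 12 mm of the board, released and at rest; the gripper holds the thermometer within 0.10 rad of upright, its tip on the plate within 6 mm of the mark's centre, head pushed in 0.7 to 7.3 mm, force on the plate 0.7 to 6 N (all of step 1 and horizontal distance between tip and spot below 0.006 m and z of tip in the frame of spot between -0.003 and 0.003 m and angle between thermometer's own z axis and vertical below 0.1 rad and value of joint probe_head between 0.0007 and 0.0073 m and contact force between thermometer and heater between 0.7 and 6 N and contact force between thermometer and the fingers above 2 N and contact force between thermometer and holder below 0.05 N); the arm keeps its last pose, push and grip.
It fails at once if the thermometer is pressed hard on the heater (over 12 N) (contact force between thermometer and heater above 12 N).
It fails at once if the jar or the vial tray is shifted by more than 30 mm (distance of any of jar, vial_tray from where it was at the start of the episode above 0.03 m).
It also fails if it takes over 70 s, if anything falls off the work surface, if the arm or the gripper's body presses on something with over 40 N, if the wrist force passes 120 N, or if a joint passes its speed limit or range.

## Working session

There is one attempt and no reset: what is moved stays moved. The work goes in short steps, Python scripts to look and compute and a shell command to move; the robot and the scene stay as the last step left them, time stands still between calls to the robot, and variables do not carry over. Pictures are saved under pics/ and viewed, and the job is handed in when it is done.

```bash
ls; mkdir -p pics
python3 - <<'E'
from bench import readout, grab_frame, r
import cv2
print(readout.get_obs(), r.grip_depth)
for n in ["scene","top","wrist"]:
    f=grab_frame(n); cv2.imwrite(f"pics/{n}0.png",f["pixels"][:,:,::-1])
    print(n,f["fx"],f["fy"],f["cx"],f["cy"],f["rvec"],f["tvec"])
E
```

```text
pics
{'clock': 0.0, 'joints': array([ 1.07391313,  0.47781201,  0.02237258,  1.55647152, -0.01151025,
        1.10927688, -0.08312942]), 'qvel': array([-1.51546891e-05, -1.15407089e-04,  5.54276021e-04, -2.40669485e-04,
        1.29130153e-03,  2.27597111e-04, -1.54275529e-03]), 'tau': array([-1.34550460e-04, -5.96441424e+01,  1.60770837e+00, -2.81198376e+01,
        1.24318310e-02,  9.30433773e-03,  3.19117669e-05]), 'tcp_pos': array([ 0.25559408, -0.62405294,  0.21000992]), 'orientation': array([-2.60792949e+00,  1.75003737e+00,  2.51627358e-03]), 'contact_force': array([-1.04454586,  0.17092213, -0.75818262]), 'moment': array([-0.0529524 ,  0.05998955, -0.01214701]), 'grip_width': 0.08497360978430997} 0.0187
scene 481.3134365315794 481.3134365315794 318.35764491021035 243.99364040200615 [ 1.69958221  1.892989   -0.76660066] [ 0.01619044 -0.27814932  1.41391945]
top 456.4988985992999 456.4988985992999 327.1313331863732 237.3197352390367 [ 2.19970648 -2.01190221  0.2177515 ] [-0.00450344  0.47782819  1.0024497 ]
wrist 403.4323681845166 403.4323681845166 314.63419495564705 245.35681356454063 [-2.38178757  1.59727551  0.25620097] [-0.67325716 -0.04069083  0.3797087 ]
```

View pics/scene0.png

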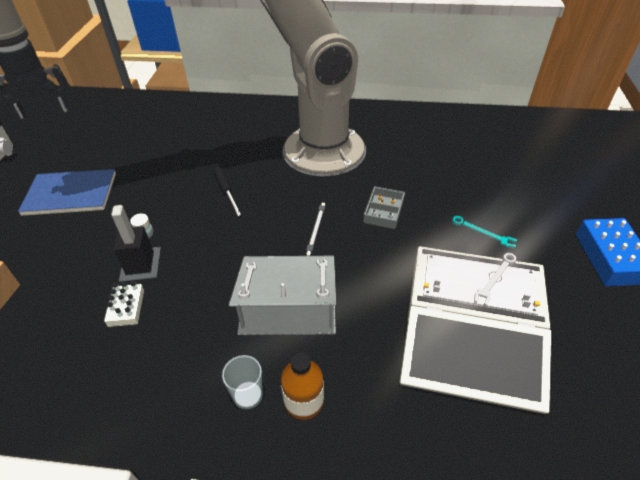

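View pics/top0.png

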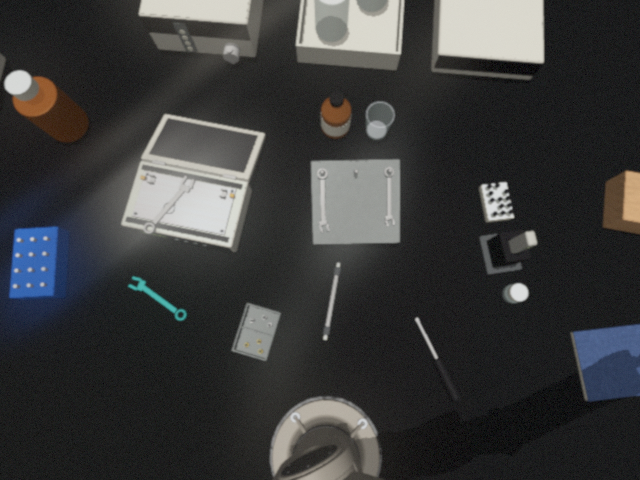

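View pics/wrist0.png

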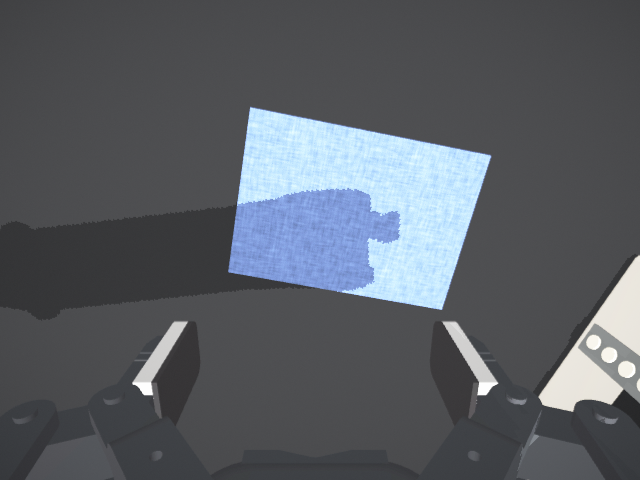

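```bash
cat > h.py <<'E'
import numpy as np, cv2
from scipy.spatial.transform import Rotation as R
from bench import readout, grab_frame, workorder, r
def grab(n,save=None):
    f=grab_frame(n); f=dict(f); f["R"]=R.from_rotvec(np.ravel(f["rvec"])).as_matrix(); f["t"]=np.ravel(f["tvec"]); f["C"]=-f["R"].T@f["t"]
    if save: cv2.imwrite(f"pics/{save}.png",f["pixels"][:,:,::-1])
    return f
def ray(f,u,v):
    d=f["R"].T@np.array([(u-f["cx"])/f["fx"],(v-f["cy"])/f["fy"],1.0]); return f["C"],d/np.linalg.norm(d)
def plane(f,u,v,z):
    c,d=ray(f,u,v); return c+d*(z-c[2])/d[2]
def proj(f,p):
    q=f["R"]@np.asarray(p,float)+f["t"]; return np.array([f["fx"]*q[0]/q[2]+f["cx"],f["fy"]*q[1]/q[2]+f["cy"]])
def tri(*obs):
    A=np.zeros((3,3));b=np.zeros(3);L=[]
    for f,u,v in obs:
        c,d=ray(f,u,v);M=np.eye(3)-np.outer(d,d);A+=M;b+=M@c;L.append((c,d))
    p=np.linalg.solve(A,b); return p,[float(np.linalg.norm(np.cross(p-c,d)))*1000 for c,d in L]
def crop(f,x0,y0,x1,y1,k,name):
    im=f["pixels"][y0:y1,x0:x1,::-1]; cv2.imwrite(f"pics/{name}.png",cv2.resize(im,None,fx=k,fy=k,interpolation=cv2.INTER_CUBIC))
E
python3 - <<'E'
from h import *
t=grab("top");s=grab("scene")
for f in(t,s): print(f["C"])
crop(t,110,100,280,260,4,"tA");crop(t,300,140,420,260,5,"tB");crop(t,460,160,560,310,4,"tC")
crop(s,395,190,565,330,4,"sA");crop(s,220,240,350,340,5,"sB");crop(s,90,190,180,340,4,"sC")
print(readout.get_obs()["clock"])
E
```

```text
[0.25630037 0.02289174 1.08029234]
[1.16450137 0.13040358 0.83888548]
0.25
```

```bash
python3 -c "
import cv2,numpy as np
a=cv2.imread('pics/tB.png');b=cv2.imread('pics/sB.png');b=b[:,:]
print(a.shape,b.shape)
"
```

```text
(600, 600, 3) (500, 650, 3)
```

View pics/tA.png

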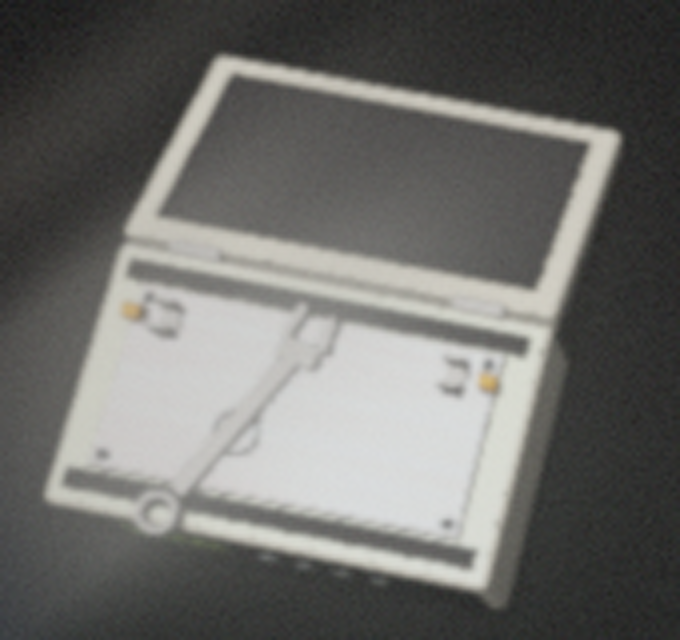

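View pics/tB.png

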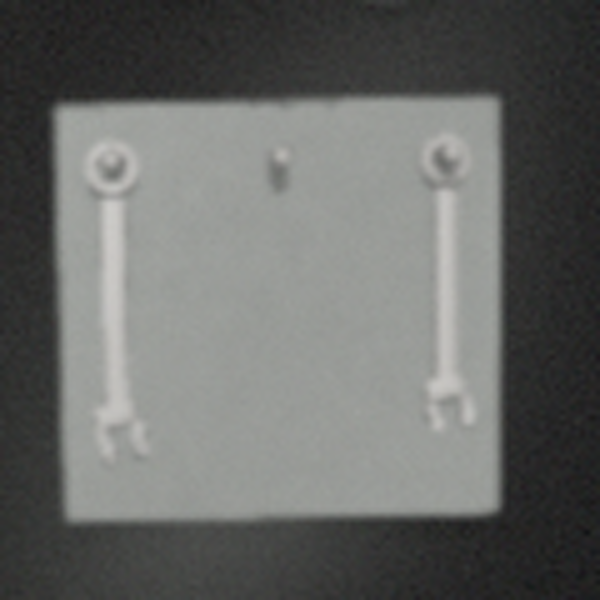

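View pics/tC.png

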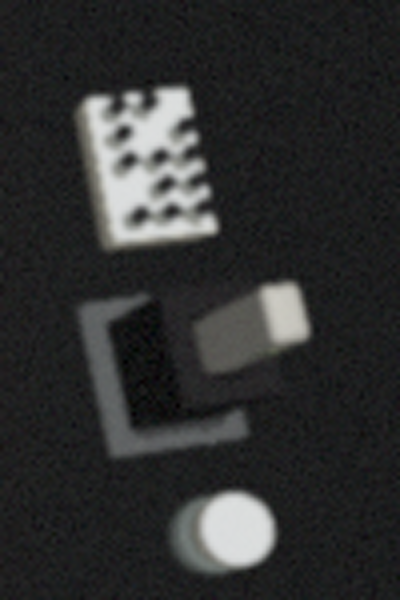

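View pics/sA.png

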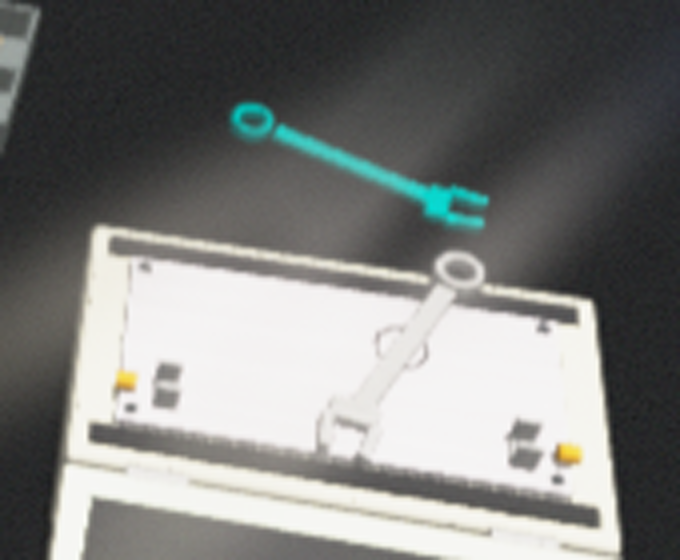

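View pics/sB.png

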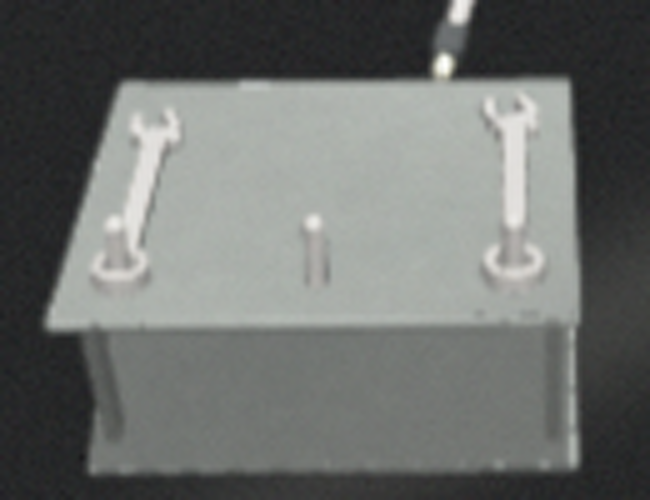

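View pics/sC.png

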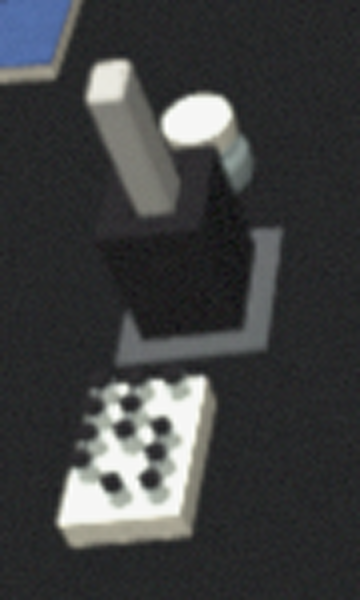

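Run:
```python
from h import *
t=grab("top");s=grab("scene")
T={'A':(110,100,4),'B':(300,140,5),'C':(460,160,4)};S={'A':(395,190,4),'B':(220,240,5),'C':(90,190,4)}
def cv(o,p): return o[0]+(p[0]+.5)/o[2]-.5,o[1]+(p[1]+.5)/o[2]-.5
for n,k,a,b in [("ring",'A',(158,511),(460,271)),("mark",'A',(236,434),(402,347)),("shank_jaw",'A',(293,358),(353,405)),
 ("boxFR",'A',(490,590),(96,228)),("boxFL",'A',(46,500),(595,301)),("clipL",'A',(165,316),(524,430)),("clipR",'A',(455,375),(167,372)),("dotL",'A',(101,454),(544,325)),("dotR",'A',(447,524),(145,265)),
 ("pegtip",'B',(281,155),(313,219)),("pegfoot",'B',(277,188),(316,286)),("ringL",'B',(111,168),(514,262)),("ringR",'B',(446,158),(119,265)),
 ("bdBL",'B',(55,103),(582,327)),("bdBR",'B',(499,97),(46,327)),("bdFL",'B',(67,522),(568,80)),("bdFR",'B',(500,514),(120,80)),
 ("thTop",'C',(285,313),(108,82)),("jar",'C',(237,530),(198,122))]:
    p,e=tri((t,*cv(T[k],a)),(s,*cv(S[k],b))); print(n,p.round(4),np.round(e,1))
```

```text
ring [0.4567 0.4382 0.0819] [0.9 0.9]
mark [0.5064 0.404  0.0758] [0.6 0.6]
shank_jaw [0.552  0.3744 0.0829] [1.1 1.1]
boxFR [0.431  0.2517 0.0674] [2.4 2.4]
boxFL [0.4599 0.5086 0.0696] [1.7 1.7]
clipL [0.5674 0.4487 0.0927] [0.4 0.4]
clipR [0.5478 0.2811 0.0914] [1.1 1.1]
dotL [0.4872 0.4766 0.079 ] [0.3 0.3]
dotR [0.4646 0.2768 0.0776] [0.6 0.6]
pegtip [ 0.6131 -0.0123  0.1334] [0.2 0.2]
pegfoot [ 0.6129 -0.0137  0.0915] [0.3 0.3]
ringL [0.6085 0.0624 0.111 ] [0.4 0.4]
ringR [ 0.6262 -0.0866  0.1124] [0.4 0.4]
bdBL [0.6367 0.0906 0.1118] [0.7 0.7]
bdBR [ 0.6572 -0.108   0.1122] [1. 1.]
bdFL [0.4582 0.0695 0.0485] [0.4 0.4]
bdFR [ 0.4792 -0.1281  0.0501] [1.2 1.2]
thTop [ 0.4865 -0.3773  0.171 ] [0.6 0.6]
jar [ 0.3894 -0.4037  0.0471] [1.1 1.1]
```

```bash
cat >> h.py <<'E'
def toolR(yaw,tilt=0,tdir=0):
    "tool down with jaw x at yaw(deg); tilted: tool z = -axis, axis leans tilt deg toward horizontal direction tdir(deg)"
    M=R.from_euler('z',yaw,degrees=True)*R.from_euler('x',180,degrees=True)
    if tilt:
        a=np.deg2rad(tdir); M=R.from_rotvec(np.deg2rad(tilt)*np.array([-np.sin(a),np.cos(a),0]))*M
    return M
def cur():
    o=readout.get_obs(); return np.array(o["tcp_pos"]),R.from_rotvec(o["orientation"]),o
def plan(p,M,n=1,base=None):
    p0,R0,o=cur() if base is None else base
    d=R0.inv().apply(np.asarray(p)-p0)*1000; w=np.rad2deg((R0.inv()*M).as_rotvec())
    print("total",d.round(2),w.round(2),"rows>=",max(np.linalg.norm(d)/62.5,np.linalg.norm(w)/10.7).round(2))
    for i in range(1,n+1): print((d*i/n).round(1),(w*i/n).round(1))
    return p,M,o
E
python3 - <<'E'
from h import *
p0,R0,o=cur(); print(R0.as_matrix().round(3))
f=grab("wrist"); print("cam in tool",R0.inv().apply(f["C"]-p0), (f["R"]@R0.as_matrix()).round(3))
b=plan([.5,-.05,.36],toolR(0),11)
b=plan([.4,.36,.30],toolR(50),9,b)
E
```

```text
[[ 0.379 -0.925 -0.   ]
 [-0.925 -0.379  0.   ]
 [-0.     0.    -1.   ]]
cam in tool [-0.00117139 -0.0799281  -0.1628427 ] [[ 1.    -0.    -0.001]
 [ 0.     0.95  -0.311]
 [ 0.001  0.311  0.95 ]]
total [-439.15 -443.71 -149.02] [-1.000e-02  1.000e-02 -6.772e+01] rows>= 10.27
[-39.9 -40.3 -13.5] [-0.   0.  -6.2]
[-79.8 -80.7 -27.1] [ -0.    0.  -12.3]
[-119.8 -121.   -40.6] [ -0.    0.  -18.5]
[-159.7 -161.3  -54.2] [ -0.    0.  -24.6]
[-199.6 -201.7  -67.7] [ -0.    0.  -30.8]
[-239.5 -242.   -81.3] [ -0.    0.  -36.9]
[-279.5 -282.4  -94.8] [ -0.    0.  -43.1]
[-319.4 -322.7 -108.4] [ -0.    0.  -49.3]
[-359.3 -363.  -121.9] [ -0.    0.  -55.4]
[-399.2 -403.4 -135.5] [ -0.    0.  -61.6]
[-439.2 -443.7 -149. ] [ -0.    0.  -67.7]
total [-100. -410.   60.] [  0.   0. -50.] rows>= 6.82
[-11.1 -45.6   6.7] [ 0.   0.  -5.6]
[-22.2 -91.1  13.3] [  0.    0.  -11.1]
[ -33.3 -136.7   20. ] [  0.    0.  -16.7]
[ -44.4 -182.2   26.7] [  0.    0.  -22.2]
[ -55.6 -227.8   33.3] [  0.    0.  -27.8]
[ -66.7 -273.3   40. ] [  0.    0.  -33.3]
[ -77.8 -318.9   46.7] [  0.    0.  -38.9]
[ -88.9 -364.4   53.3] [  0.    0.  -44.4]
[-100. -410.   60.] [  0.   0. -50.]
```

```bash
python3 -m handwheel '-40 -40 -14 0 0 -6 85; -80 -81 -40 0 0 -12 85; -120 -121 -80 0 0 -18.5 85; -160 -161 -110 0 0 -24.6 85; -200 -202 -130 0 0 -31 85; -240 -242 -149 0 0 -37 85; -280 -282 -149 0 0 -43 85; -319 -323 -149 0 0 -49 85; -359 -363 -149 0 0 -55.4 85; -399 -403 -149 0 0 -61.6 85; -439 -444 -149 0 0 -67.7 60; -439 -444 -149 0 0 -67.7 40' 40
python3 - <<'E'
from h import *
f=grab("wrist","w1"); p,M,o=cur(); print(p,o["joints"],o["contact_force"])
print(proj(f,[.6233,-.0112,.105]),proj(f,[.6131,-.0123,.133]))
E
```

```text
clock: 1.9
tcp_pos: [0.5013, -0.0448, 0.3603]
orientation: [-3.14, -0.014, -0.002]
contact_force: [0.9, -0.2, -1.2]
grip_width: 0.0512
[ 0.50066907 -0.04801279  0.36005449] [ 0.45988214  0.11463275 -0.53178769  1.72061794  0.05952483  1.32232213
 -0.07992316] [-0.11283049 -0.35737264  0.11678568]
[434.19616931 163.23614895] [431.72116839 167.72025655]
```

View pics/w1.png

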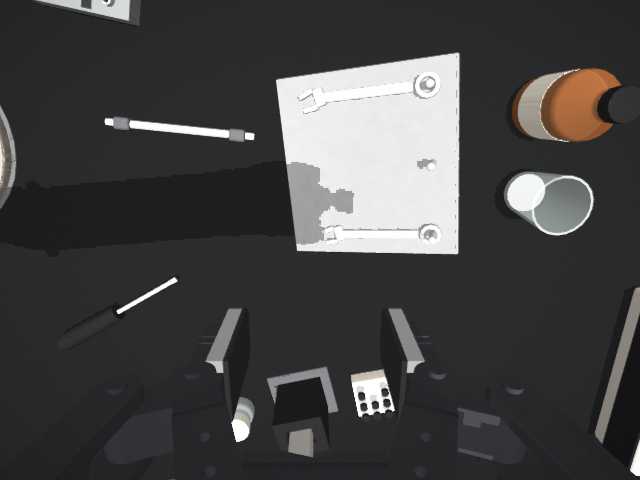

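Run:
```python
from h import *
f=grab("wrist"); crop(f,380,50,480,260,4,"w1c")
im=f["pixels"].astype(int)
print(plan([.5107-.05*0,.4021,.25],toolR(56.2),9)[0])
```

```text
total [  10.54 -452.13  109.78] [ 1.000e-02  2.000e-02 -5.619e+01] rows>= 7.45
[  1.2 -50.2  12.2] [ 0.   0.  -6.2]
[   2.3 -100.5   24.4] [  0.    0.  -12.5]
[   3.5 -150.7   36.6] [  0.    0.  -18.7]
[   4.7 -200.9   48.8] [  0.   0. -25.]
[   5.9 -251.2   61. ] [  0.    0.  -31.2]
[   7.  -301.4   73.2] [  0.    0.  -37.5]
[   8.2 -351.7   85.4] [  0.    0.  -43.7]
[   9.4 -401.9   97.6] [  0.    0.  -49.9]
[  10.5 -452.1  109.8] [  0.    0.  -56.2]
[0.5107, 0.4021, 0.25]
```

```bash
python3 -c "
import cv2;a=cv2.imread('pics/w1c.png');cv2.imwrite('pics/w1d.png',cv2.resize(a[:560],None,fx=1,fy=1))"
```

```text
(no output)
```

View pics/w1d.png

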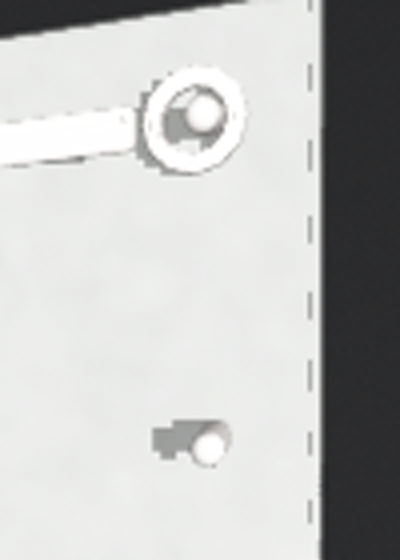

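```bash
python3 - <<'E'
from h import *
w=grab("wrist");t=grab("top");s=grab("scene")
print(cur()[0],proj(w,[.6131,-.0123,.1334]))
print(tri((w,432.1,161.6),(t,356.2,171),(s,282.5,283.5)))
print(tri((w,432.1,161.6),(t,356.2,171)),plane(w,432.1,161.6,.132),plane(w,434.9,158.1,.105))
E
python3 -m handwheel '1 -50 0 0 0 -6 40; 2 -100 0 0 0 -12.5 40; 3 -151 0 0 0 -19 40; 5 -201 20 0 0 -25 40; 6 -251 40 0 0 -31 40; 7 -301 70 0 0 -37.5 40; 8 -352 90 0 0 -44 40; 9.4 -402 100 0 0 -50 40; 10.5 -452 110 0 0 -56.2 40;10.5 -452 110 0 0 -56.2 40;10.5 -452 110 0 0 -56.2 40'
python3 - <<'E'
from h import *
f=grab("wrist","w2"); p,M,o=cur(); print(p,M.as_rotvec(),o["joints"],o["contact_force"],o["grip_width"])
E
```

```text
[ 0.49995355 -0.0517316   0.35992996] [433.7578122 160.6936124]
(array([ 0.61228628, -0.01286932,  0.13214824]), [0.5311469080899694, 0.7441762168658475, 1.0389246091765865])
(array([ 0.61105917, -0.0130893 ,  0.13605954]), [0.3156777117954027, 0.315677711795446]) [ 0.61200412 -0.01330869  0.132     ] [ 0.62228522 -0.01286476  0.105     ]
clock: 3.52
tcp_pos: [0.512, 0.4005, 0.2496]
orientation: [2.772, 1.475, -0.001]
contact_force: [0.4, -0.4, 0.7]
grip_width: 0.0399
[0.51226904 0.39996924 0.24994063] [ 2.77275680e+00  1.47386115e+00 -1.61415675e-04] [-0.1937878   0.52844465 -0.82357808  1.53235403  0.40068146  1.25733072
 -0.09714401] [0.47494453 0.27381224 1.0488874 ] 0.03989052440858086
```

View pics/w2.png

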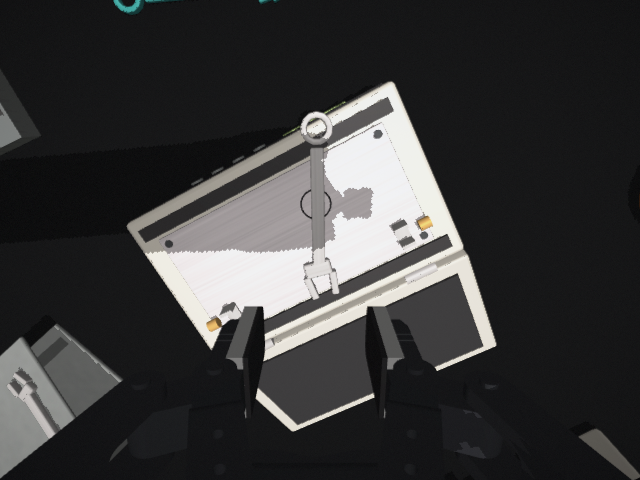

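Run:
```python
from h import *
f=grab("wrist"); crop(f,270,95,370,305,4,"w2c")
a=cv2.imread('pics/w2c.png');cv2.imwrite('pics/w2d.png',np.hstack([a[:420],a[420:840]]))
crop(f,150,70,450,340,2.6,"w2e")
```

```text
(no output)
```

View pics/w2d.png

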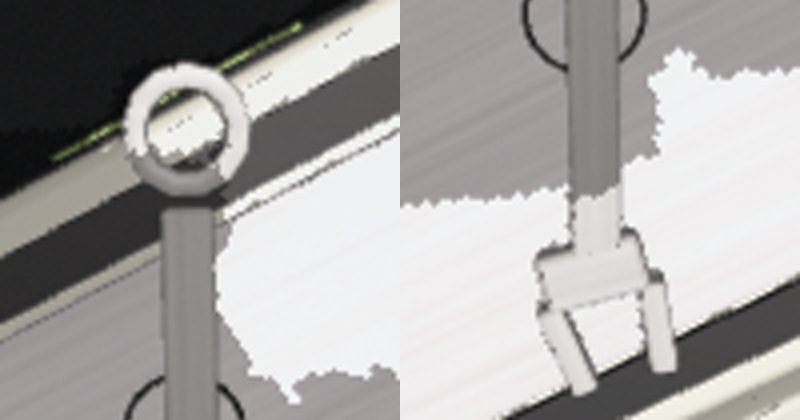

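View pics/w2e.png

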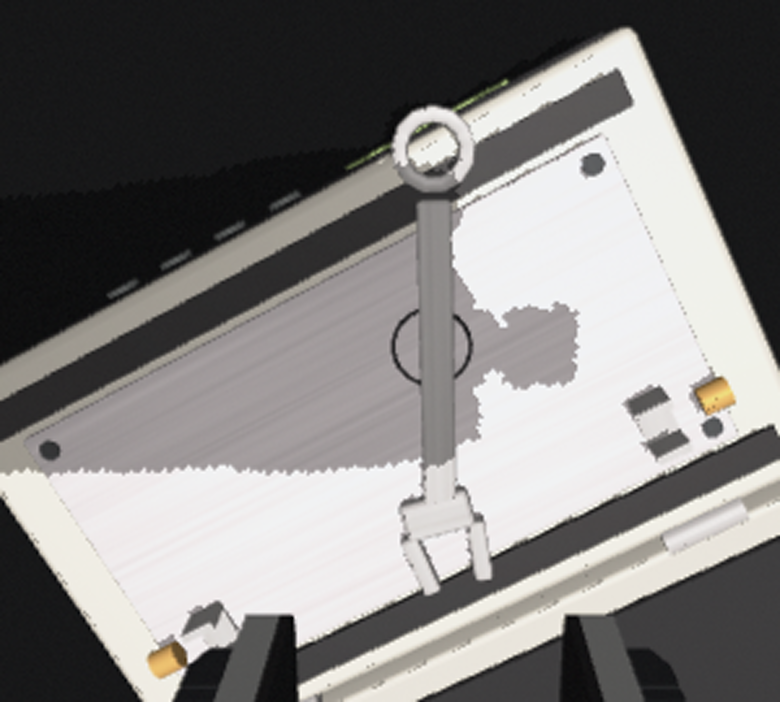

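Run:
```python
from h import *
f=grab("wrist");t=grab("top");s=grab("scene")
ring=plane(f,316.7,127.2,.084);a=plane(f,317.4,148.7,.083);b=plane(f,319.2,262.3,.083);m=plane(f,316.1,202.8,.075)
print(ring,a,b,m)
for q in(a,): 
  d=ring-b; print("ang",np.rad2deg(np.arctan2(d[1],d[0])),np.rad2deg(np.arctan2(*(a-b)[1::-1])), np.linalg.norm((ring-b)[:2]),np.linalg.norm((a-b)[:2]))
# two-view checks of ring & mark heights
T=lambda x,y:(110+x/4-.4,100+y/4-.4);S=lambda x,y:(395+x/4-.4,190+y/4-.4)
print("ring3",tri((f,316.7,127.2),(t,*T(158,511)),(s,*S(460,271))))
print("mark3",tri((f,316.1,202.8),(t,*T(236,434)),(s,*S(402,347))))
d=(ring-b);d[2]=0;d/=np.linalg.norm(d);print("origin",ring-65e-3*d)
# board rects
for n,uv in dict(dR=(150+49/2.6,70+450/2.6),dL=(150+592/2.6,70+164/2.6)).items(): print(n,plane(f,*uv,.075))
```

```text
[0.45549337 0.44071397 0.084     ] [0.46950958 0.43196985 0.083     ] [0.55076763 0.37930323 0.083     ] [0.50683593 0.4056279  0.075     ]
ang 147.1954648659312 147.05109725533916 0.11335106361065152 0.09683306664527301
ring3 (array([0.45607819, 0.43935737, 0.08082069]), [1.3942619433735883, 1.6745019037295514, 0.5943777180120099])
mark3 (array([0.5065075 , 0.4046605 , 0.07521597]), [1.0323755296165644, 0.9764255245959331, 0.5931703671747615])
origin [0.51012741 0.40549861 0.084     ]
dR [0.46428073 0.27795148 0.075     ]
dL [0.48710045 0.47887118 0.075     ]
```

Run:
```python
from h import *
plan([.5102,.405,.10],toolR(57.1),3)
```

```text
total [  2.72  -4.12 150.46] [ 0.07 -0.01 -1.06] rows>= 2.41
[ 0.9 -1.4 50.2] [ 0.  -0.  -0.4]
[  1.8  -2.7 100.3] [ 0.  -0.  -0.7]
[  2.7  -4.1 150.5] [ 0.1 -0.  -1.1]
```

```bash
python3 -m handwheel '1 -2 45 0 0 -0.5 40; 2 -3 90 0 0 -1.1 40; 2.7 -4 130 0 0 -1.1 40; 2.7 -4 145 0 0 -1.1 40; 2.7 -4 150 0 0 -1.1 40; 2.7 -4 150 0 0 -1.1 40; 2.7 -4 150 0 0 -1.1 40'
python3 - <<'E'
from h import *
f=grab("wrist","w3");s=grab("scene");crop(s,380,180,600,340,3.5,"s3")
plan([.5102,.405,.0780],toolR(57.1),1)
o=cur()[2];print(o["tcp_pos"],o["contact_force"],o["grip_width"])
E
```

```text
clock: 4.65
tcp_pos: [0.51, 0.4071, 0.1016]
orientation: [-2.757, -1.505, -0.004]
contact_force: [-0.0, -0.5, 1.2]
grip_width: 0.0399
total [-1.35  1.4  23.19] [ 0.04 -0.1   0.17] rows>= 0.37
[-1.4  1.4 23.2] [ 0.  -0.1  0.2]
[0.50972111 0.40686802 0.10118797] [ 0.42217398  0.05361297 -0.09986408] 0.039957009307952915
```

View pics/w3.png

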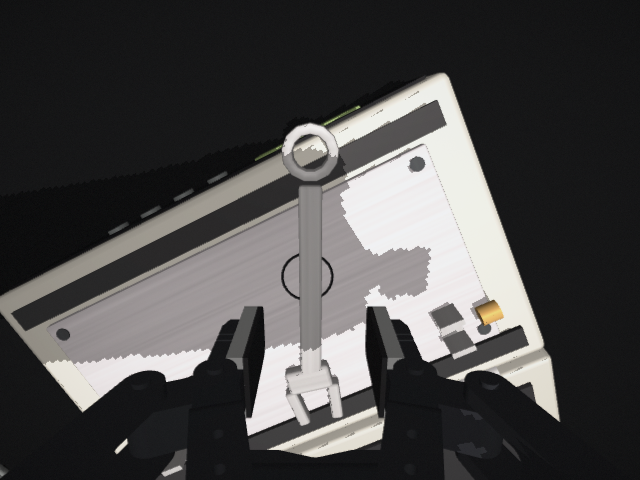

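View pics/s3.png

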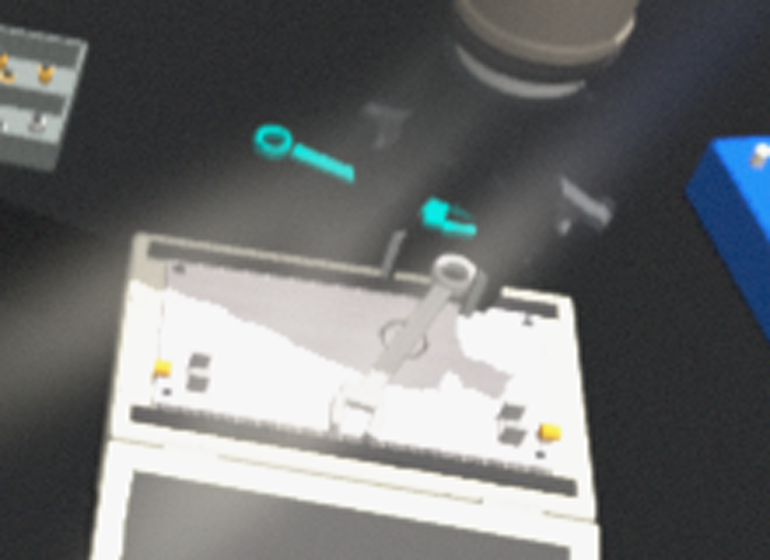

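Run:
```python
from h import *
f=grab("wrist"); crop(f,260,110,360,250,5,"w3c")
p,M,o=cur();print(p)
ring=plane(f,310.3,152.3,.084);b=plane(f,312,355,.083);m=plane(f,307.3,276.5,.075)
d=ring-b;d[2]=0;print(ring,m,np.rad2deg(np.arctan2(d[1],d[0])));d/=np.linalg.norm(d);print(ring-.065*d)
plan(np.r_[(ring-.065*d)[:2],.078],toolR(np.rad2deg(np.arctan2(d[1],d[0]))-90),1)
```

```text
[0.50961017 0.40672234 0.10095708]
[0.45473734 0.44067374 0.084     ] [0.50620245 0.4054703  0.075     ] 147.5811353280253
[0.50960719 0.40582694 0.084     ]
total [-0.79  0.47 22.96] [ 0.03 -0.08 -0.31] rows>= 0.37
[-0.8  0.5 23. ] [ 0.  -0.1 -0.3]
```

View pics/w3c.png

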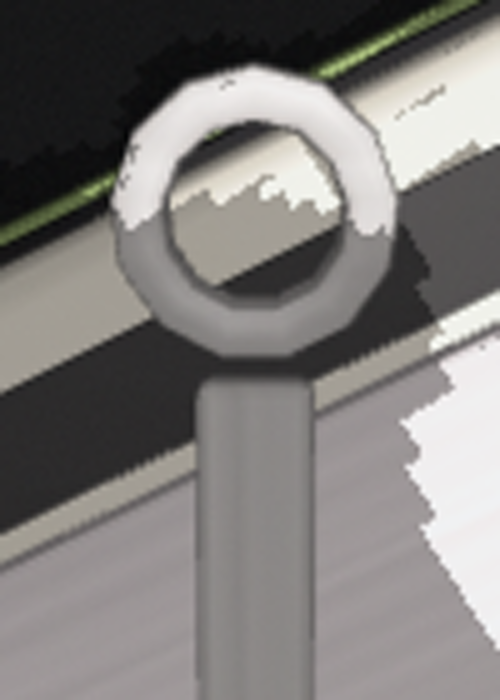

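```bash
python3 -m handwheel '-1 0.5 10 0 0 0 40; -1 0.5 17 0 0 0 40; -1 0.5 21 0 0 0 40; -1 0.5 22 0 0 0 40; -1 0.5 22 0 0 0 40'
python3 -c "
from h import *
p,M,o=cur();print(p,o['contact_force'])"
```

```text
clock: 5.42
tcp_pos: [0.5091, 0.4054, 0.078]
orientation: [-2.757, -1.506, -0.0]
contact_force: [-0.1, -0.3, -0.0]
grip_width: 0.04
[0.50910869 0.40536194 0.0779918 ] [-0.0765573  -0.3050405  -0.04160286]
```

```bash
python3 -m handwheel '0 0 0 0 0 0 20; 0 0 0 0 0 0 8; 0 0 0 0 0 0 5; 0 0 0 0 0 0 5; 0 0 0 0 0 0 5; 0 0 0 0 0 0 5' 70
python3 -c "
from h import *
p,M,o=cur();print(p,o['contact_force'])"
```

```text
clock: 6.18
tcp_pos: [0.5091, 0.4053, 0.078]
orientation: [2.757, 1.506, 0.0]
contact_force: [0.3, 0.2, -1.3]
grip_width: 0.0049
[0.50910562 0.40526151 0.07799846] [ 0.2626746   0.24994311 -1.34298137]
```

Run:
```python
from h import *
f=grab("wrist","w4");
```

```text
(no output)
```

View pics/w4.png

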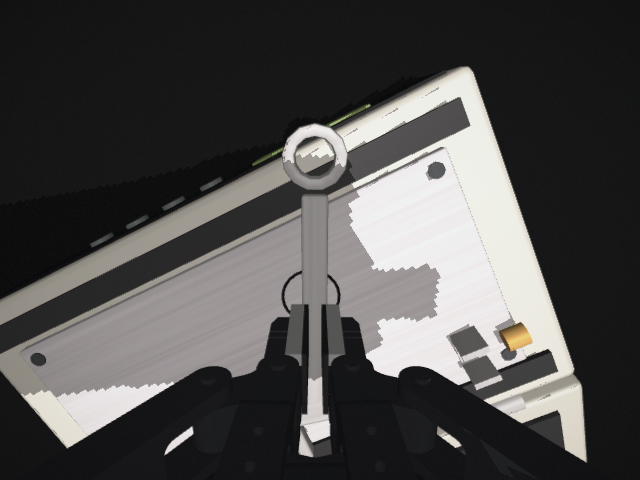

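Run:
```python
from h import *
f=grab("wrist");crop(f,240,260,400,440,4,"w4c")
p,M,o=cur()
for z in(.0,-.0187): print(proj(f,p+M.apply([0,0,z])))
for x in (-.0025,.0025,.0055): print(x,proj(f,p+M.apply([x,-.011,0])),proj(f,p+M.apply([x,0.011,0])))
```

```text
[313.30244705 303.80852978]
[313.13701535 324.73489105]
-0.0025 [307.57140134 281.0595831 ] [307.81943136 325.69987389]
0.0025 [318.9988837  281.06508676] [318.81886496 325.70552785]
0.0055 [325.85546413 281.06838901] [325.41860944 325.70892028]
```

View pics/w4c.png

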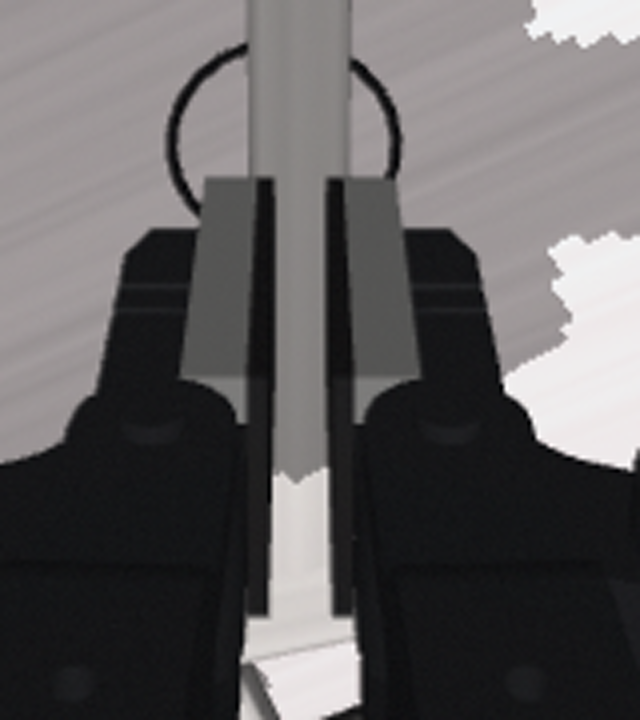

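Run:
```python
from h import *
f=grab("wrist");p,M,o=cur()
im=f["pixels"]
# depth of ring by size
for z in (.084,.064,.104):
    c=plane(f,315,157,z); d=(f["R"]@c+f["t"])[2]; print(z,c.round(4),"26mm->px",26e-3*f["fx"]/d)
print(f["C"],M.inv().apply(f["C"]-p),o["joints"])
t=grab("top");s=grab("scene");crop(t,90,120,260,280,4,"t4");crop(s,380,180,600,340,3.5,"s4")
```

```text
0.084 [0.4549 0.441  0.084 ] 26mm->px 68.1166074251361
0.064 [0.4566 0.4399 0.064 ] 26mm->px 60.41199275792394
0.104 [0.4531 0.4421 0.104 ] 26mm->px 78.0736994236265
[0.44132889 0.44956241 0.24082028] [ 0.00064238 -0.08096553 -0.16284125] [-0.25598954  0.69693583 -0.7413696   1.68531329  0.54957525  0.97894109
 -0.19777635]
```

View pics/t4.png

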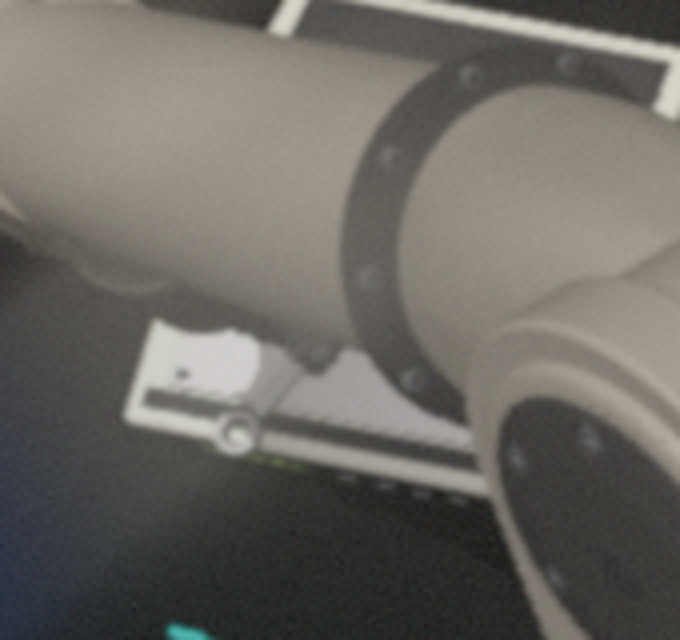

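View pics/s4.png

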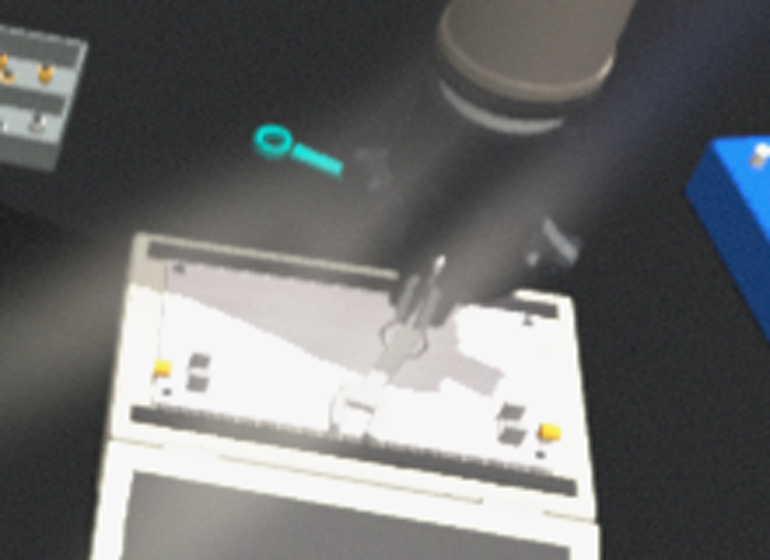

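Run:
```python
from h import *
w=grab("wrist");s=grab("scene");p,M,o=cur()
im=s["pixels"][240:300,470:530,::-1];cv2.imwrite("pics/s4b.png",cv2.resize(im,None,fx=10,fy=10,interpolation=cv2.INTER_CUBIC))
for z in range(0,41,5):
    q=p+M.apply([0,0,-z/1000]); e=q+M.apply([0,-.011,0]); print(z,"scene",proj(s,q).round(1),(10*(proj(s,q)-[470,240])).round(0),"wrist y-11",proj(w,e).round(1), proj(w,q+M.apply([0,.011,-.037])).round(1))
```

```text
0 scene [495.9 276.8] [259. 368.] wrist y-11 [313.3 281.1] [312.9 376.2]
5 scene [496.6 275.2] [266. 352.] wrist y-11 [313.2 285.8] [312.9 384.9]
10 scene [497.2 273.6] [272. 336.] wrist y-11 [313.2 290.7] [312.8 394.3]
15 scene [497.8 272. ] [278. 320.] wrist y-11 [313.1 295.9] [312.7 404.2]
20 scene [498.5 270.4] [285. 304.] wrist y-11 [313.1 301.4] [312.6 415. ]
25 scene [499.1 268.8] [291. 288.] wrist y-11 [313.  307.3] [312.6 426.5]
30 scene [499.8 267.1] [298. 271.] wrist y-11 [313.  313.5] [312.5 438.9]
35 scene [500.4 265.5] [304. 255.] wrist y-11 [312.9 320.2] [312.4 452.4]
40 scene [501.1 263.8] [311. 238.] wrist y-11 [312.8 327.3] [312.3 467. ]
```

View pics/s4b.png

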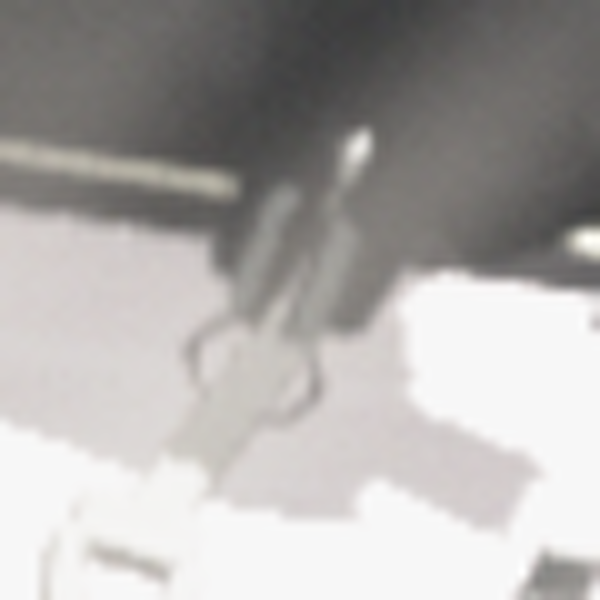

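```bash
python3 -m handwheel '0 0 0 0 0 0 30; 0 0 0 0 0 0 30; 0 0 4 0 0 0 30; 0 0 8 0 0 0 30; 0 0 12 0 0 0 30; 0 0 12 0 0 0 30' 70
python3 - <<'E'
from h import *
w=grab("wrist","w5");crop(w,220,240,420,420,4,"w5c");s=grab("scene");p,M,o=cur();print(p,o["contact_force"],o["grip_width"])
im=s["pixels"][240:300,470:530,::-1];cv2.imwrite("pics/s5b.png",cv2.resize(im,None,fx=8,fy=8,interpolation=cv2.INTER_CUBIC))
E
```

```text
clock: 7.28
tcp_pos: [0.5088, 0.405, 0.0654]
orientation: [2.757, 1.506, -0.001]
contact_force: [-0.1, -0.5, -0.4]
grip_width: 0.0304
[0.50907176 0.40527841 0.06593079] [ 0.76762408 -0.09950201  0.37744352] 0.030321020938567072
```

View pics/w5c.png

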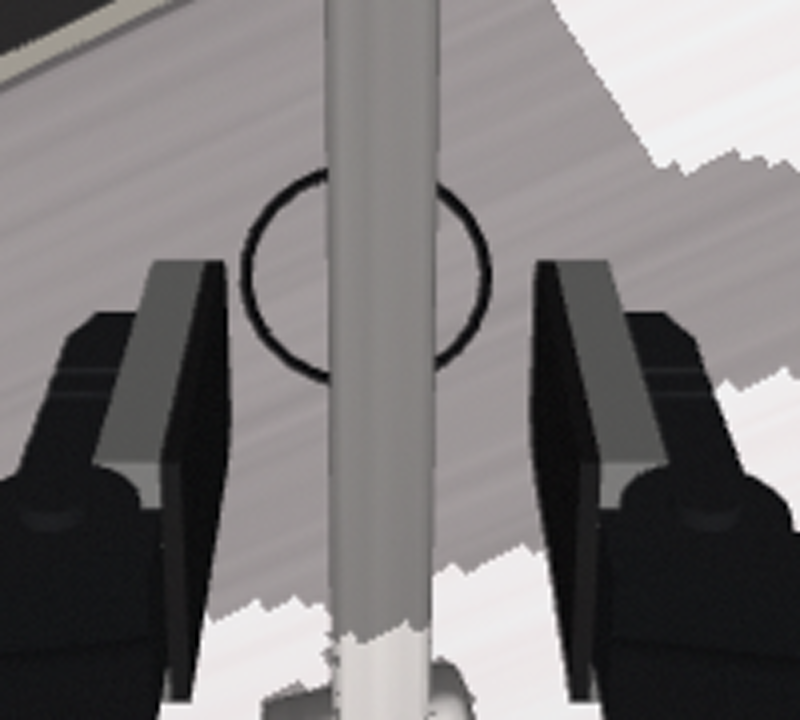

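View pics/s5b.png

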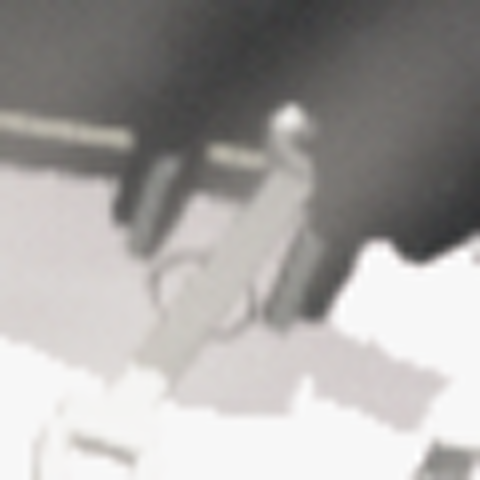

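```bash
python3 -m handwheel '0 0 3 0 0 0 26; 0 0 6 0 0 0 26; 0 0 8 0 0 0 26; 0 0 8 0 0 0 26' 70
python3 - <<'E'
from h import *
w=grab("wrist","w6");p,M,o=cur();print(p,o["contact_force"],o["grip_width"])
for z in range(12,30,3):
    q=p+M.apply([.013,0,-z/1000]); print(z,q[2].round(4),proj(w,q+M.apply([0,-.011,0])).round(1))
crop(w,220,240,420,420,4,"w6c")
E
```

```text
clock: 7.88
tcp_pos: [0.509, 0.4051, 0.0577]
orientation: [2.757, 1.506, -0.001]
contact_force: [0.6, -0.3, 0.0]
grip_width: 0.0262
[0.50907662 0.40522196 0.05790125] [ 0.24160628  0.3309272  -0.08082324] 0.025775548399536302
12 0.0699 [345.2 292.9]
15 0.0729 [345.8 296.1]
18 0.0759 [346.3 299.3]
21 0.0789 [346.9 302.7]
24 0.0819 [347.5 306.3]
27 0.0849 [348.1 309.9]
```

View pics/w6c.png

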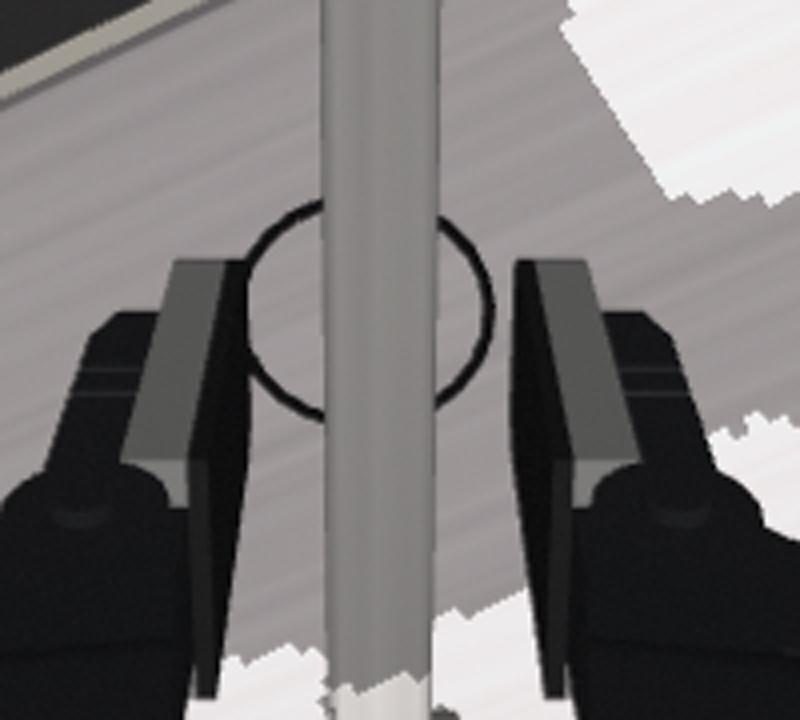

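```bash
python3 -m handwheel '0 0 2 0 0 0 26; 0 0 3 0 0 0 26; 0 0 3 0 0 0 20; 0 0 3 0 0 0 14; 0 0 3 0 0 0 9; 0 0 3 0 0 0 5;0 0 3 0 0 0 5; 0 0 3 0 0 0 5' 70
python3 - <<'E'
from h import *
w=grab("wrist","w7");p,M,o=cur();print(p,o["contact_force"],o["grip_width"])
crop(w,220,240,420,420,4,"w7c")
E
```

```text
clock: 8.93
tcp_pos: [0.5093, 0.4055, 0.0554]
orientation: [-2.757, -1.506, -0.001]
contact_force: [-0.7, -0.0, 4.5]
grip_width: 0.0083
[0.50924976 0.40547429 0.05542592] [ 0.13519786 -1.81329485  5.24764224] 0.007990160344878747
```

View pics/w7c.png

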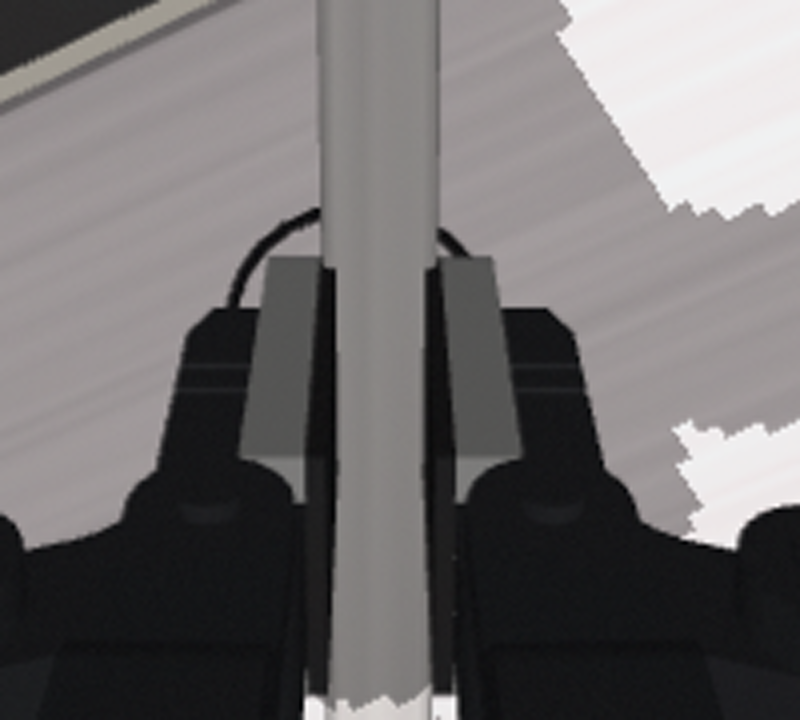

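```bash
python3 -m handwheel '0 0 0 0 0 0 22; 0 0 0 0 0 0 22; 0 0 1.5 0 0 0 22; 0 0 3 0 0 0 22; 0 0 3 0 0 0 22' 70
python3 - <<'E'
from h import *
p,M,o=cur();print(p,o["contact_force"],o["grip_width"])
E
python3 -m handwheel '0 0 0 0 0 0 14; 0 0 0 0 0 0 9; 0 0 0 0 0 0 5;0 0 0 0 0 0 5; 0 0 0 0 0 0 5' 70
python3 - <<'E'
from h import *
w=grab("wrist","w8");p,M,o=cur();print(p,o["contact_force"],o["grip_width"])
E
```

```text
clock: 9.6
tcp_pos: [0.5091, 0.4052, 0.0548]
orientation: [2.756, 1.505, 0.001]
contact_force: [-5.1, -7.9, 23.3]
grip_width: 0.0217
[0.50914707 0.40522938 0.05480292] [-5.1052653  -7.9124842  23.31897255] 0.021737959795190318
clock: 10.22
tcp_pos: [0.5103, 0.4069, 0.0553]
orientation: [-2.757, -1.505, -0.007]
contact_force: [-2.8, -2.5, 21.5]
grip_width: 0.0085
[0.51028668 0.40690989 0.05528804] [-2.54909201 -3.0679623  21.46764699] 0.008596645269314383
```

```bash
python3 -m handwheel '0 0 -2 0 0 0 3; 0 0 -4 0 0 0 3; 0 0 -7 0 0 0 3; 0 0 -10 0 0 0 3; 0 0 -15 0 0 0 3; 0 0 -15 0 0 0 3' 70
python3 - <<'E'
from h import *
w=grab("wrist","w9");s=grab("scene");crop(s,380,180,600,340,3.5,"s9");p,M,o=cur();print(p,o["contact_force"],o["moment"],o["grip_width"])
E
```

```text
clock: 11.02
tcp_pos: [0.5093, 0.4056, 0.0675]
orientation: [-2.757, -1.506, -0.001]
contact_force: [0.3, -0.7, -1.0]
grip_width: 0.0082
[0.50914828 0.40519676 0.06705273] [-0.79450488  0.12652392 -1.03556204] [-0.0346687   0.01792097  0.01103079] 0.008105629478063299
```

View pics/w9.png

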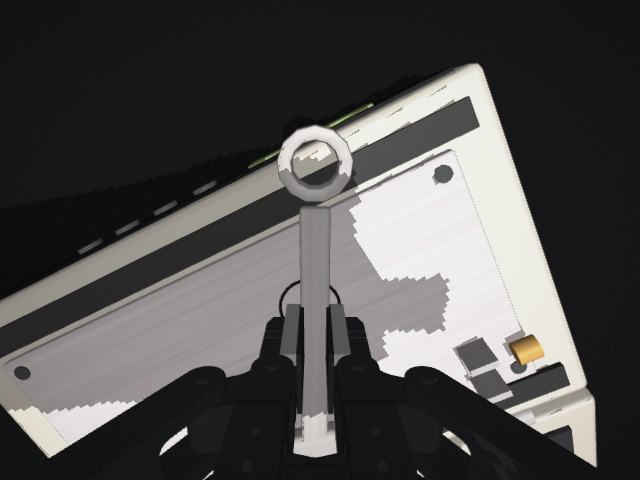

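View pics/s9.png

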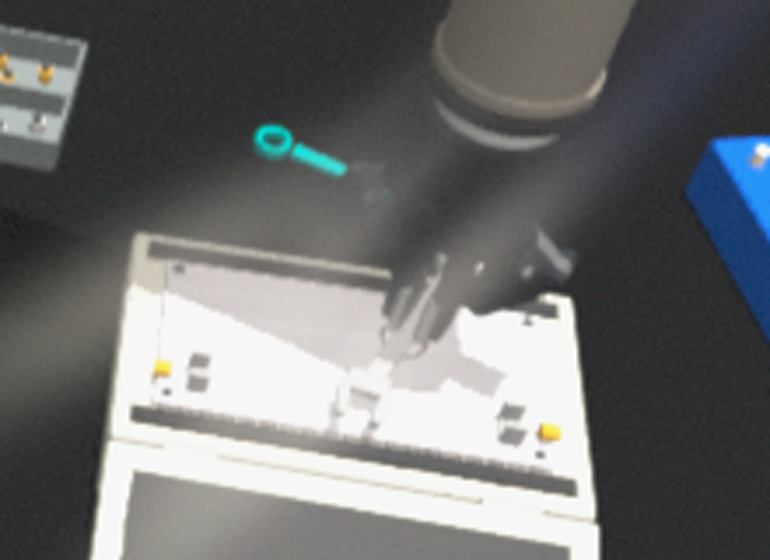

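Run:
```python
from h import *
w=grab("wrist");crop(w,260,110,370,310,4,"w9c");p,M,o=cur();print(p)
c0=M.inv().apply(w["C"]-p)
g=cv2.cvtColor(w["pixels"],cv2.COLOR_RGB2GRAY)
for u,v,z in((315.3,164.3,-.0287),(315.2,215,-.0277),(315.2,300,-.0277)):
    c,d=ray(w,u,v); d=M.inv().apply(d); q=c0+d*(z-c0[2])/d[2]; print(q*1000)
```

```text
[0.50906175 0.40519364 0.06693846]
[  0.87400871 -64.8437413  -28.7       ]
[  0.85546129 -47.48511434 -27.7       ]
[  0.87998806 -15.23900006 -27.7       ]
```

View pics/w9c.png

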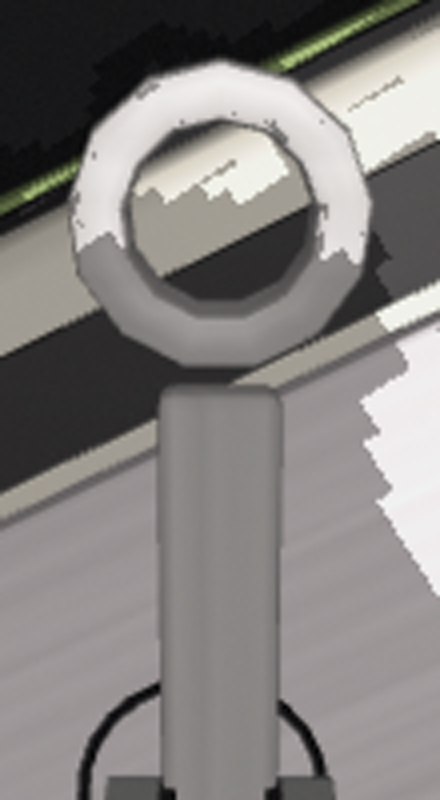

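```bash
cat >> h.py <<'E'
YP=6.4; foot=np.array([.6225,-.0125,.105]); ringT=np.array([0,-65.2,-24.2])/1000
MP=toolR(YP-90,20,180+YP); nP=-MP.as_matrix()[:,2]; xP=-MP.as_matrix()[:,1]; yP=np.cross(nP,xP)
def place(h,foot=foot): return foot+nP*h-MP.apply(ringT)
E
python3 - <<'E'
from h import *
print(nP,xP,yP,place(.06),place(.01))
b=plan([.5,.25,.27],toolR(57.4-68),11)
b=plan(place(.065),MP,9,b)
E
```

```text
[-0.33988865 -0.03812462  0.93969262] [0.93383638 0.10474653 0.34202014] [-1.11468932e-01  9.93767919e-01 -5.55111512e-17] [ 0.54944585 -0.02069434  0.11634128] [ 0.56644029 -0.0187881   0.06935665]
total [-135.49   76.28 -203.04] [1.000e-02 0.000e+00 6.788e+01] rows>= 6.34
[-12.3   6.9 -18.5] [0.  0.  6.2]
[-24.6  13.9 -36.9] [ 0.   0.  12.3]
[-37.   20.8 -55.4] [ 0.   0.  18.5]
[-49.3  27.7 -73.8] [ 0.   0.  24.7]
[-61.6  34.7 -92.3] [ 0.   0.  30.9]
[ -73.9   41.6 -110.7] [ 0.  0. 37.]
[ -86.2   48.5 -129.2] [ 0.   0.  43.2]
[ -98.5   55.5 -147.7] [ 0.   0.  49.4]
[-110.9   62.4 -166.1] [ 0.   0.  55.5]
[-123.2   69.3 -184.6] [ 0.   0.  61.7]
[-135.5   76.3 -203. ] [ 0.   0.  67.9]
total [ 96.76 257.48 148.96] [17.21 12.73 72.21] rows>= 7.04
[10.8 28.6 16.6] [1.9 1.4 8. ]
[21.5 57.2 33.1] [ 3.8  2.8 16. ]
[32.3 85.8 49.7] [ 5.7  4.2 24.1]
[ 43.  114.4  66.2] [ 7.6  5.7 32.1]
[ 53.8 143.   82.8] [ 9.6  7.1 40.1]
[ 64.5 171.7  99.3] [11.5  8.5 48.1]
[ 75.3 200.3 115.9] [13.4  9.9 56.2]
[ 86.  228.9 132.4] [15.3 11.3 64.2]
[ 96.8 257.5 149. ] [17.2 12.7 72.2]
```

```bash
python3 -m handwheel '0 0 -40 0 0 0 3; 0 0 -80 0 0 6 3; -20 10 -120 0 0 15 3; -40 20 -150 0 0 25 3; -60 35 -180 0 0 34 3; -80 45 -203 0 0 43 3; -100 56 -203 0 0 52 3; -123 70 -203 0 0 61 3; -135 76 -203 0 0 68 3; -135 76 -203 0 0 68 3' 70
python3 - <<'E'
from h import *
p,M,o=cur();print(p,o["joints"],o["grip_width"],o["contact_force"])
plan(place(.11),MP,1)
E
```

```text
clock: 12.42
tcp_pos: [0.5001, 0.2495, 0.27]
orientation: [3.127, -0.294, 0.001]
contact_force: [0.2, -0.2, -0.7]
grip_width: 0.0084
[0.50009839 0.24952104 0.27000563] [-0.08237843  0.29151812 -0.60307463  1.73324824  0.17877926  1.17217873
 -0.92327091] 0.00835551272767699 [ 0.16278243 -0.1833459  -0.7449411 ]
total [ 82.52 261.21 106.93] [17.25 12.65 72.07] rows>= 7.03
[ 82.5 261.2 106.9] [17.2 12.7 72.1]
```

```bash
python3 -m handwheel '9 28 0 2 1.4 8 3; 18 57 10 4 3 16 3; 27 86 20 6 4 24 3; 36 114 35 7.6 5.6 32 3; 46 143 50 9.6 7 40 3; 55 172 65 11.5 8.5 48 3; 64 200 80 13.4 10 56 3; 73 229 95 15.3 11.3 64 3; 82.5 261 107 17.2 12.7 72 3; 82.5 261 107 17.2 12.7 72 3;82.5 261 107 17.2 12.7 72 3' 70
python3 - <<'E'
from h import *
w=grab("wrist","w10");s=grab("scene","s10");p,M,o=cur();print(p,o["joints"],o["grip_width"],o["contact_force"])
plan(place(.05),MP,1)
print(proj(w,foot),proj(w,foot+nP*.03),proj(w,p+M.apply(ringT)))
E
```

```text
clock: 13.8
tcp_pos: [0.5331, -0.0197, 0.1633]
orientation: [-2.139, 1.901, -0.336]
contact_force: [0.9, 0.1, -1.3]
grip_width: 0.0082
[ 0.53332709 -0.01961076  0.16360754] [ 0.19998379  0.15861682 -0.2927678   2.19519768  0.07829378  0.44571924
 -1.59960002] 0.008370271367897478 [ 0.20229043 -0.90362611 -0.6125109 ]
total [ 2.95  1.29 59.85] [-0.04  0.08  0.3 ] rows>= 0.96
[ 3.   1.3 59.8] [-0.   0.1  0.3]
[321.71545247 140.21348481] [322.61563848 143.83701471] [317.47855986 157.17869504]
```

View pics/w10.png

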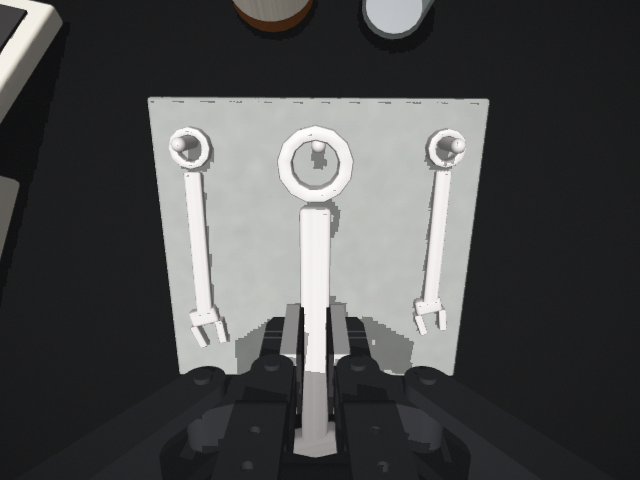

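View pics/s10.png

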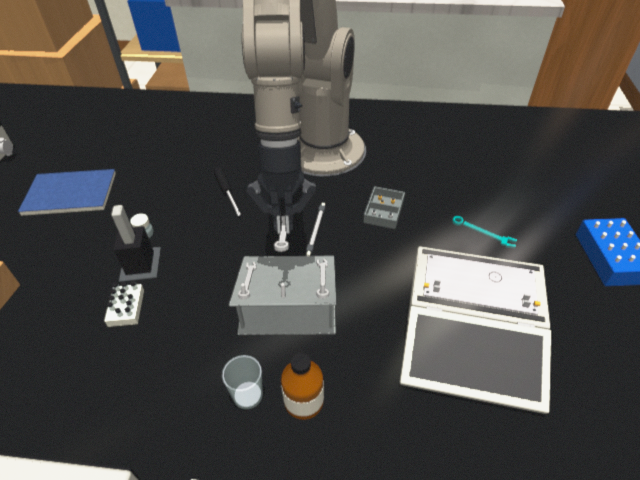

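```bash
cat >> h.py <<'E'
def toolpt(w,u,v,z):
    p,M,o=cur(); c0=M.inv().apply(w["C"]-p); c,d=ray(w,u,v); d=M.inv().apply(d); return (c0+d*(z-c0[2])/d[2])*1000
E
python3 - <<'E'
from h import *
w=grab("wrist");crop(w,270,90,370,210,5,"w10c");p,M,o=cur()
print(p); zt=M.inv().apply(foot+nP*.027-p)[2]; print(zt)
print("pegtip tool",toolpt(w,318,146,zt),"ring",toolpt(w,315.3,164.0,-.0287))
E
```

```text
[ 0.53324115 -0.01979001  0.16358872]
0.058714668611141455
pegtip tool [  0.60029551 -63.03925868  58.71466861] ring [ -1.01917109 -63.85326076 -28.7       ]
```

View pics/w10c.png

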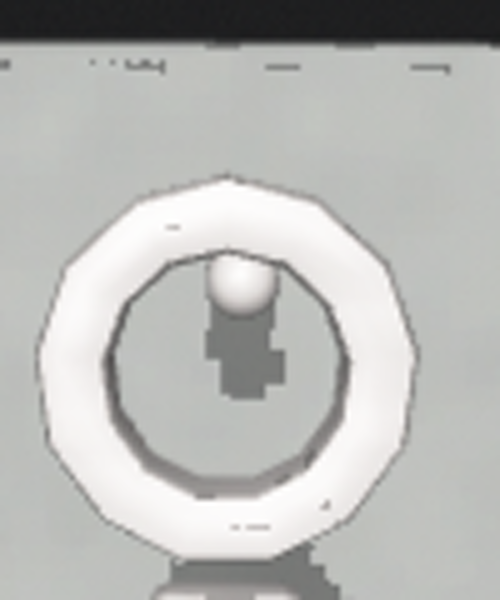

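```bash
python3 -m handwheel '0.5 0.3 25 0 0 0 3; 1 0.7 50 0 0 0 3; 1.6 1 60 0 0 0 3; 1.6 1 64 0 0 0 3; 1.6 1 64 0 0 0 3; 1.6 1 64 0 0 0 3' 70
python3 - <<'E'
from h import *
w=grab("wrist","w11");crop(w,270,90,370,210,5,"w11c");p,M,o=cur();print(p,o["contact_force"])
print((MP.inv()*M).as_rotvec(degrees=True)); print("foot in tool",M.inv().apply(foot-p)*1000)
E
```

```text
clock: 14.7
tcp_pos: [0.5539, -0.0204, 0.1033]
orientation: [-2.135, 1.906, -0.338]
contact_force: [-0.2, 1.0, -1.1]
grip_width: 0.0084
[ 0.55383992 -0.02048897  0.10327178] [-0.30397942 -0.30604706 -1.3848521 ]
[ 0.05156892 -0.00103945 -0.09212699]
foot in tool [ -0.17994393 -65.52571272  22.07634902]
```

View pics/w11c.png

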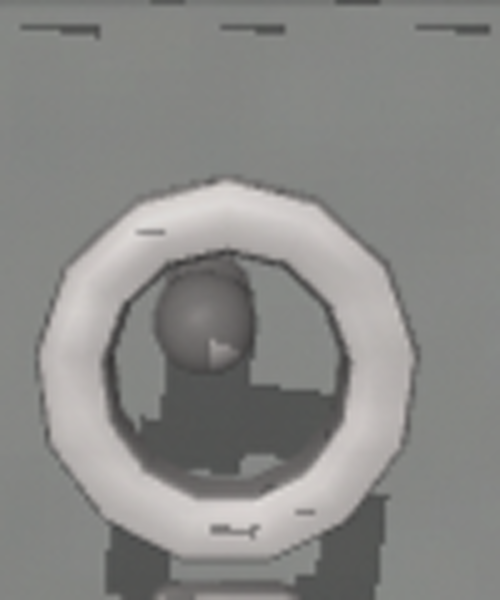

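Run:
```python
from h import *
w=grab("wrist");
print("ball",toolpt(w,310.8,153.6,-.0287+.0245+.0),"ring",toolpt(w,315.2,163.3,-.0287))
for zz in(.020,.0245,.029):print("ball",toolpt(w,310.8,153.6,-.0287+zz))
```

```text
ball [ -2.50669898 -64.85190501  -4.2       ] ring [ -0.85692751 -64.01438899 -28.7       ]
ball [ -2.46776752 -65.27097721  -8.7       ]
ball [ -2.50669898 -64.85190501  -4.2       ]
ball [ -2.54563044 -64.43283282   0.3       ]
```

```bash
python3 -m handwheel '-1.6 -0.8 0 0 0 0 3; -1.6 -0.8 6 0 0 0 3; -1.6 -0.8 10 0 0 0 3; -1.6 -0.8 10 0 0 0 3; -1.6 -0.8 10 0 0 0 3' 70
python3 - <<'E'
from h import *
w=grab("wrist","w12");crop(w,270,90,370,210,5,"w12c");p,M,o=cur();print(p,o["contact_force"])
print("foot in tool",M.inv().apply(foot-p)*1000)
E
```

```text
clock: 15.42
tcp_pos: [0.5574, -0.0184, 0.0932]
orientation: [-2.136, 1.906, -0.336]
contact_force: [-0.4, 0.0, -1.5]
grip_width: 0.0082
[ 0.5574932  -0.01835112  0.09336654] [ 0.04420644  0.10809572 -1.35612474]
foot in tool [  1.5413659  -65.29912434  11.36246567]
```

View pics/w12c.png

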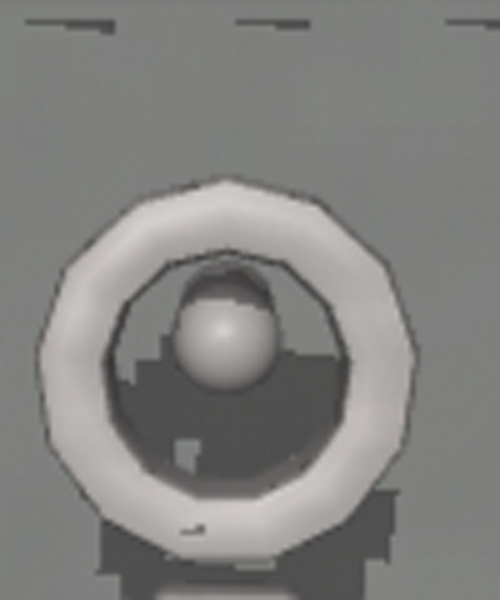

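Run:
```python
from h import *
w=grab("wrist");
print("ring",toolpt(w,315.2,163.3,-.0287))
for zz in(.010,.014,.018):print("ball",toolpt(w,315.2,157.3,-.0287+zz))
```

```text
ring [ -0.85467287 -63.93210328 -28.7       ]
ball [ -0.83653764 -64.84412305 -18.7       ]
ball [ -0.82846376 -64.43557325 -14.7       ]
ball [ -0.82038988 -64.02702345 -10.7       ]
```

Centred to well within clearance. Lower further along the peg, with force checks.

```bash
python3 -m handwheel '0 -0.4 5 0 0 0 3; 0 -0.4 10 0 0 0 3; 0 -0.4 15 0 0 0 3; 0 -0.4 18 0 0 0 3; 0 -0.4 18 0 0 0 3' 70
python3 - <<'E'
from h import *
w=grab("wrist","w13");crop(w,270,90,370,210,5,"w13c");p,M,o=cur();print(p,o["contact_force"])
print("foot in tool",M.inv().apply(foot-p)*1000)
E
```

```text
clock: 16.15
tcp_pos: [0.5638, -0.0176, 0.0762]
orientation: [-2.136, 1.906, -0.336]
contact_force: [0.3, -0.2, -0.7]
grip_width: 0.0082
[ 0.56394603 -0.01757629  0.07647105] [-0.2599038   0.13401671 -0.50371009]
foot in tool [  1.58938203 -64.96283856  -6.74841819]
```

View pics/w13c.png

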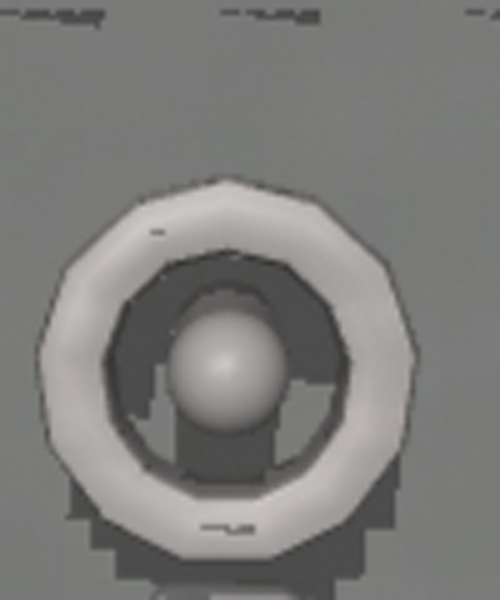

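```bash
python3 -m handwheel '0 -0.3 4 0 0 0 3; 0 -0.3 8 0 0 0 3; 0 -0.3 10 0 0 0 3; 0 -0.3 10 0 0 0 3;0 -0.3 10 0 0 0 3' 70
python3 - <<'E'
from h import *
w=grab("wrist","w14");crop(w,270,90,370,210,5,"w14c");s=grab("scene");crop(s,220,200,350,340,4,"s14");p,M,o=cur();print(p,o["contact_force"])
print("foot in tool",M.inv().apply(foot-p)*1000)
E
```

```text
clock: 16.82
tcp_pos: [0.5677, -0.0172, 0.0673]
orientation: [-2.135, 1.906, -0.336]
contact_force: [0.1, -0.3, -0.5]
grip_width: 0.0082
[ 0.56772529 -0.01728017  0.06744328] [-0.20176797  0.12971776 -1.92639012]
foot in tool [  1.45324581 -64.49360645 -16.4951041 ]
```

View pics/w14c.png

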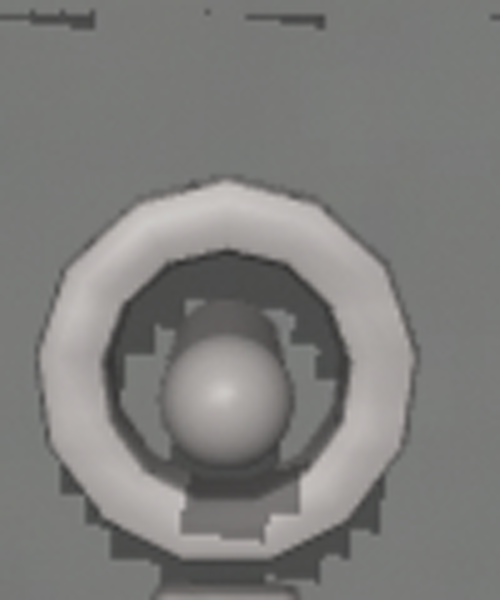

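View pics/s14.png

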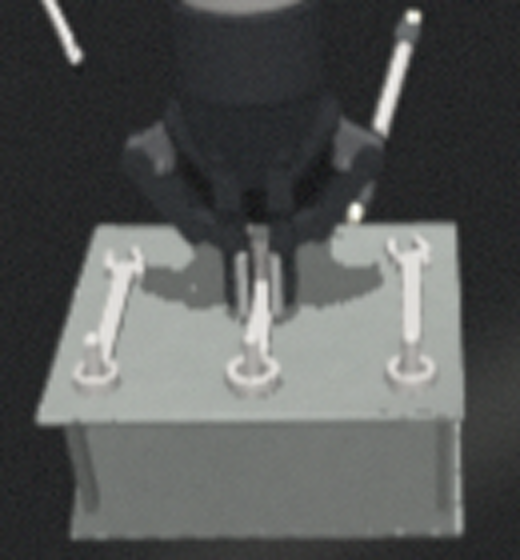

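```bash
python3 -m handwheel '0 0 1 0 0 0 3; 0 0 2 0 0 0 3; 0 0 2.5 0 0 0 3; 0 0 2.5 0 0 0 3'
python3 - <<'E'
from h import *
p,M,o=cur();print(p,o["contact_force"],"foot in tool",M.inv().apply(foot-p)*1000)
E
```

```text
clock: 17.42
tcp_pos: [0.5685, -0.0171, 0.065]
orientation: [-2.135, 1.906, -0.336]
contact_force: [-0.9, 0.1, 1.0]
grip_width: 0.0084
[ 0.56853243 -0.01714496  0.06501883] [-0.93955388  0.12560989  0.9725914 ] foot in tool [  1.50084887 -64.55206211 -19.06164172]
```

```bash
python3 -m handwheel '0 0 0 0 0 0 12; 0 0 0 0 0 0 18; 0 0 -1 0 0 0 26; 0 0 -3 0 0 0 30; 0 0 -10 0 0 0 30; 0 0 -30 0 0 0 30; 0 0 -60 0 0 0 30; 0 0 -100 0 0 0 30; 0 0 -100 0 0 0 30; 0 0 -100 0 0 0 30'
python3 - <<'E'
from h import *
w=grab("wrist","w15");s=grab("scene");crop(s,220,220,350,340,4,"s15");p,M,o=cur();print(p,o["contact_force"],o["joints"])
E
```

```text
clock: 18.68
tcp_pos: [0.5344, -0.0212, 0.159]
orientation: [-2.135, 1.906, -0.337]
contact_force: [0.2, 0.5, -0.2]
grip_width: 0.0298
[ 0.53405696 -0.02094444  0.15801618] [ 0.94828278 -0.51540487 -0.60639004] [ 0.21991659  0.1714594  -0.31337283  2.19598613  0.09778718  0.43671297
 -1.6186608 ]
```

View pics/w15.png

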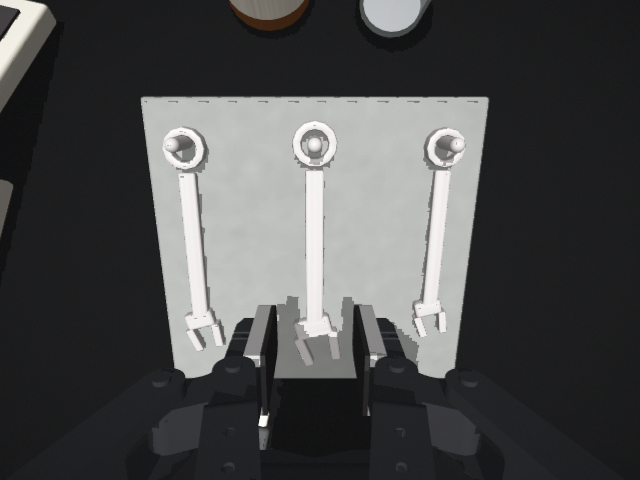

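View pics/s15.png

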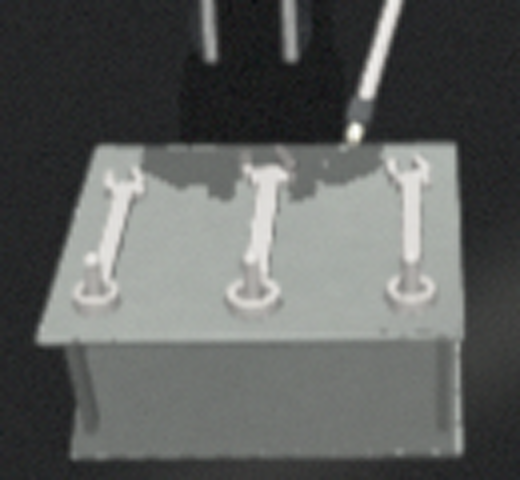

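Run:
```python
from h import *
t=grab("top");s=grab("scene")
T=lambda x,y:(460+x/4-.4,160+y/4-.4);S=lambda x,y:(90+x/4-.4,190+y/4-.4)
a=plane(t,*T(80,305),.005);b=plane(t,*T(110,458),.005);c=plane(t,*T(246,435),.005)
print(a,b,c,np.linalg.norm(a-b),np.linalg.norm(b-c))
ang=lambda d:np.rad2deg(np.arctan2(d[1],d[0]))
print("x dir",ang(a-b),"y dir",ang(b-c))
a=plane(s,*S(117,362),.005);b=plane(s,*S(266,347),.005);c=plane(s,*S(282,230),.005)
print(a,b,c,ang(b-a),ang(b-c),np.linalg.norm(a-b),np.linalg.norm(c-b))
# handle top corners
q=[plane(t,*T(*k),.173) for k in((260,290),(298,283),(311,335),(273,344))]
print(np.array(q)); print(ang(q[0]-q[3]),ang(q[0]-q[1]),np.linalg.norm(q[0]-q[3]),np.linalg.norm(q[0]-q[1]),np.mean(q,0))
```

```text
[ 0.52262209 -0.3275697   0.005     ] [ 0.43116245 -0.34705677  0.005     ] [ 0.45216731 -0.42752263  0.005     ] 0.0935126312921166 0.08316223957322404
x dir 12.02800480034303 y dir 104.63005347965263
[ 0.54046367 -0.40465871  0.005     ] [ 0.52146575 -0.32471793  0.005     ] [ 0.43316492 -0.34624809  0.005     ] 103.36835180211214 13.7029020427739 0.08216720209819306 0.09088775197404532
[[ 0.49709781 -0.364298    0.173     ]
 [ 0.50252    -0.383675    0.173     ]
 [ 0.47589876 -0.39009444  0.173     ]
 [ 0.46949566 -0.37082553  0.173     ]]
13.30523430262908 105.63300683870187 0.02836348779833906 0.020121339397408122 [ 0.48625306 -0.37722324  0.173     ]
```

Run:
```python
from h import *
plan([.4863,-.3773,.25],toolR(-76.7),8)
```

```text
total [ 348.76   51.3  -116.55] [-19.85  -1.17  -6.72] rows>= 5.94
[ 43.6   6.4 -14.6] [-2.5 -0.1 -0.8]
[ 87.2  12.8 -29.1] [-5.  -0.3 -1.7]
[130.8  19.2 -43.7] [-7.4 -0.4 -2.5]
[174.4  25.7 -58.3] [-9.9 -0.6 -3.4]
[218.   32.1 -72.8] [-12.4  -0.7  -4.2]
[261.6  38.5 -87.4] [-14.9  -0.9  -5. ]
[ 305.2   44.9 -102. ] [-17.4  -1.   -5.9]
[ 348.8   51.3 -116.5] [-19.9  -1.2  -6.7]
```

```bash
python3 -m handwheel '20 6 -30 -2.5 0 -0.8 30; 60 13 -60 -5 0 -1.7 30; 110 19 -90 -7.5 -0.4 -2.5 50; 160 26 -110 -10 -0.6 -3.4 60; 210 32 -116 -12.4 -0.7 -4.2 60; 260 38.5 -116 -15 -0.9 -5 60; 305 45 -116 -17.4 -1 -6 60; 349 51 -116 -20 -1.2 -6.7 60; 349 51 -116 -20 -1.2 -6.7 60; 349 51 -116 -20 -1.2 -6.7 60; 349 51 -116 -20 -1.2 -6.7 60'
python3 - <<'E'
from h import *
w=grab("wrist","w16");p,M,o=cur();print(p,o["contact_force"],o["joints"],M.as_matrix()[:,2])
print(proj(w,[.4863,-.3773,.173]))
E
```

```text
clock: 20.25
tcp_pos: [0.4873, -0.3761, 0.2505]
orientation: [-2.465, 1.948, 0.002]
contact_force: [-0.3, -0.1, 0.4]
grip_width: 0.0599
[ 0.487228   -0.37626278  0.2507363 ] [-0.0869829  -0.04953082 -0.07864193] [ 0.63777268  0.35011122 -0.10612318  1.65241554  0.03994818  1.1417505
 -0.8161826 ] [-4.80698290e-04  3.03717430e-04 -9.99999838e-01]
[317.73519004 248.6664513 ]
```

View pics/w16.png

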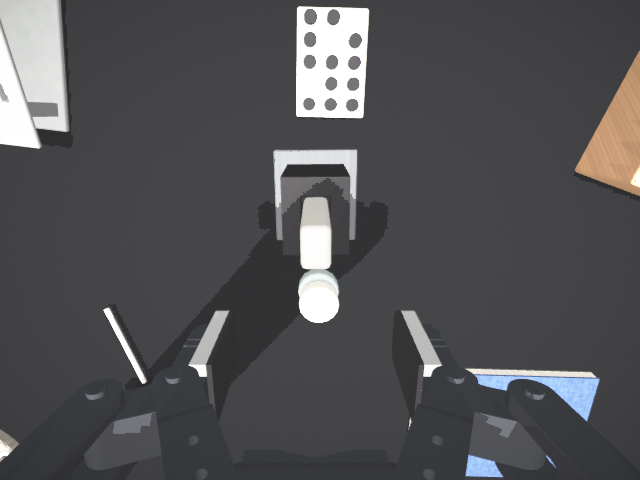

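```bash
python3 - <<'E'
from h import *
plan([.4863,-.3773,.099],toolR(-76.7),1)
E
python3 -m handwheel '0.4 0.4 50 0 0 0 60; 0.8 0.8 100 0 0 0 60; 0.8 0.8 130 0 0 0 60; 0.8 0.8 145 0 0 0 60; 0.8 0.8 151.5 0 0 0 60; 0.8 0.8 151.5 0 0 0 60;0.8 0.8 151.5 0 0 0 60'
python3 - <<'E'
from h import *
w=grab("wrist","w17");s=grab("scene");crop(s,60,160,210,340,3.3,"s17");p,M,o=cur();print(p,o["contact_force"])
E
```

```text
total [  0.86   1.08 151.74] [0.02 0.02 0.06] rows>= 2.43
[  0.9   1.1 151.7] [0.  0.  0.1]
clock: 21.18
tcp_pos: [0.4871, -0.3791, 0.1005]
orientation: [2.463, -1.95, 0.003]
contact_force: [-0.4, 0.1, -0.4]
grip_width: 0.0599
[ 0.48682885 -0.37900044  0.10020237] [-1.0407511   0.03329702 -0.42328358]
```

View pics/w17.png

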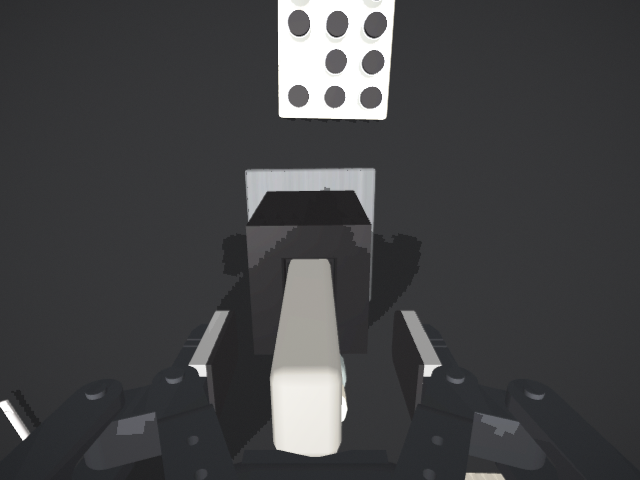

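View pics/s17.png

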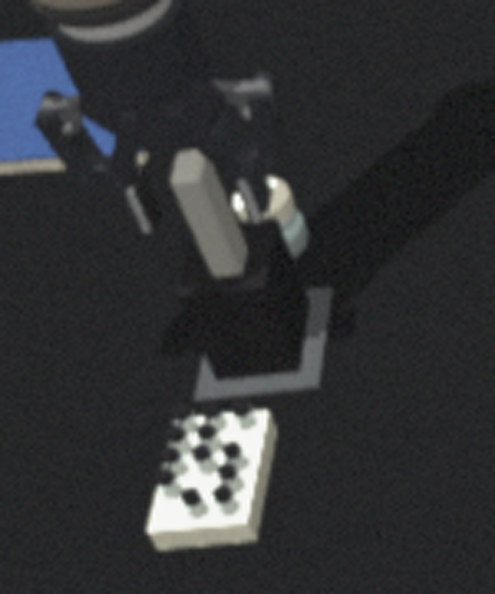

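```bash
python3 -m handwheel '-2 0 1 0 0 0 60; -2 0 1 0 0 0 45; -2 0 1 0 0 0 32; -2 0 1 0 0 0 24; -2 0 1 0 0 0 16;-2 0 1 0 0 0 14;-2 0 1 0 0 0 14;-2 0 1 0 0 0 14' 60
python3 - <<'E'
from h import *
w=grab("wrist","w18");p,M,o=cur();print(p,o["contact_force"],o["grip_width"],M.as_matrix()[:,2])
E
```

```text
clock: 22.28
tcp_pos: [0.486, -0.3768, 0.0983]
orientation: [2.463, -1.95, -0.0]
contact_force: [0.6, -0.6, 0.6]
grip_width: 0.0194
[ 0.48592989 -0.37676321  0.09824253] [ 1.39857612 -0.14304838  1.18921435] 0.019576809533967694 [-4.54796387e-04 -3.30673656e-04 -9.99999842e-01]
```

View pics/w18.png

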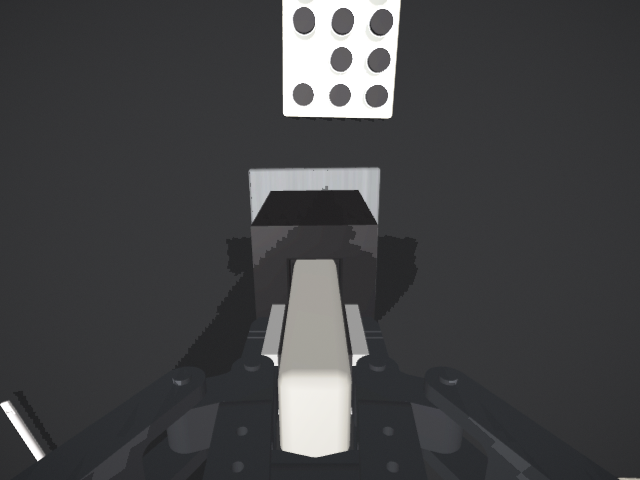

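```bash
python3 -m handwheel '0 0 -10 0 0 0 10; 0 0 -25 0 0 0 10; 0 0 -50 0 0 0 10; 0 0 -85 0 0 0 10; 0 0 -125 0 0 0 10; 0 0 -180 0 0 0 10; 0 0 -230 0 0 0 10; 0 0 -240 0 0 0 10; 0 0 -240 0 0 0 10' 60
python3 - <<'E'
from h import *
w=grab("wrist","w19");s=grab("scene","s19");p,M,o=cur();print(p,o["contact_force"],o["grip_width"],M.as_matrix()[:,2])
print(proj(w,p+M.apply([0,0,.0902])))
plan([.5063,.405,.24],toolR(0),14)
E
```

```text
clock: 23.45
tcp_pos: [0.4859, -0.3765, 0.3388]
orientation: [2.463, -1.95, 0.001]
contact_force: [0.4, -0.0, -2.3]
grip_width: 0.0193
[ 0.4851334  -0.3760338   0.33642792] [ 0.54309981  0.19976592 -0.71224713] 0.019221244123229564 [-0.00322226  0.0015741  -0.99999357]
[314.63156596 241.01527274]
total [-755.11 -200.13   97.59] [ 5.000e-02  2.200e-01 -7.673e+01] rows>= 12.6
[-53.9 -14.3   7. ] [ 0.   0.  -5.5]
[-107.9  -28.6   13.9] [  0.   0. -11.]
[-161.8  -42.9   20.9] [  0.    0.  -16.4]
[-215.7  -57.2   27.9] [  0.    0.1 -21.9]
[-269.7  -71.5   34.9] [  0.    0.1 -27.4]
[-323.6  -85.8   41.8] [  0.    0.1 -32.9]
[-377.6 -100.1   48.8] [  0.    0.1 -38.4]
[-431.5 -114.4   55.8] [  0.    0.1 -43.8]
[-485.4 -128.7   62.7] [  0.    0.1 -49.3]
[-539.4 -142.9   69.7] [  0.    0.2 -54.8]
[-593.3 -157.2   76.7] [  0.    0.2 -60.3]
[-647.2 -171.5   83.6] [  0.    0.2 -65.8]
[-701.2 -185.8   90.6] [  0.    0.2 -71.3]
[-755.1 -200.1   97.6] [  0.    0.2 -76.7]
```

View pics/w19.png

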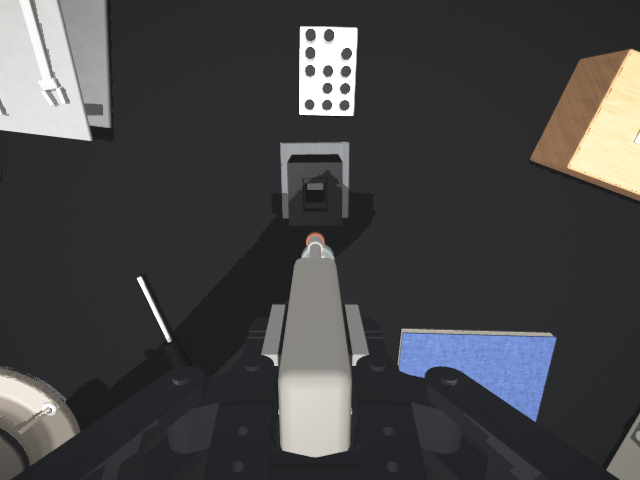

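View pics/s19.png

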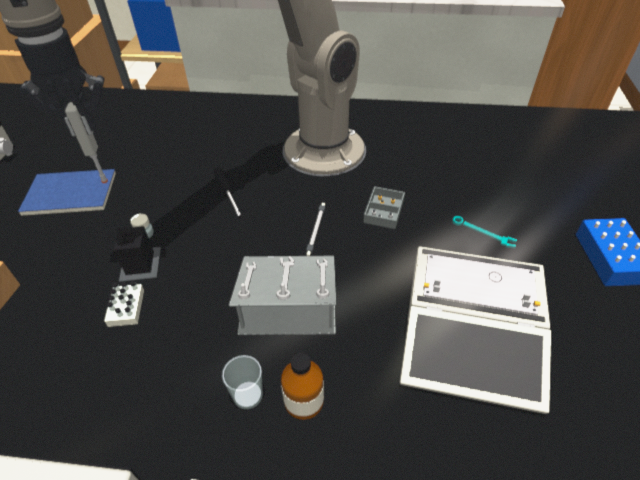

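```bash
python3 -m handwheel '-40 -11 0 0 0 -4 10; -90 -24 0 0 0 -9 10; -145 -39 0 0 0 -15 10; -200 -53 0 0 0 -21 10; -255 -68 0 0 0 -27 10; -310 -82 0 0 0 -33 10; -365 -97 0 0 0 -39 10; -420 -111 0 0 0 -45 10; -475 -126 0 0 0 -50 10; -530 -140 0 0 0 -56 10; -580 -154 0 0 0 -61 10; -625 -166 0 0 0 -65 10' 60
python3 - <<'E'
from h import *
p,M,o=cur();print(p,o["joints"],o["contact_force"],o["grip_width"])
plan([.5063,.405,.24],toolR(0),4)
E
```

```text
clock: 25.05
tcp_pos: [0.5032, 0.2712, 0.3361]
orientation: [3.124, -0.316, -0.006]
contact_force: [0.5, -0.5, -1.2]
grip_width: 0.019
[0.50319225 0.27116566 0.33609841] [-0.07703334  0.28021499 -0.65498445  1.60486076  0.1733239   1.3197696
 -0.95856645] [ 0.45272741 -0.45803147 -1.18378551] 0.019003973023463846
total [ -23.42 -131.95   95.91] [  0.1    0.21 -11.55] rows>= 2.64
[ -5.9 -33.   24. ] [ 0.   0.1 -2.9]
[-11.7 -66.   48. ] [ 0.   0.1 -5.8]
[-17.6 -99.   71.9] [ 0.1  0.2 -8.7]
[ -23.4 -131.9   95.9] [  0.1   0.2 -11.5]
```

```bash
python3 -m handwheel '-6 -33 0 0 0 -3 10; -12 -66 20 0 0 -6 10; -18 -99 50 0 0 -9 10; -23.4 -132 80 0 0 -11.5 10; -23.4 -132 105 0 0 -11.5 10; -23.4 -132 110 0 0 -11.5 10;-23.4 -132 110 0 0 -11.5 10;-23.4 -132 110 0 0 -11.5 10' 60
python3 - <<'E'
from h import *
w=grab("wrist","w20");s=grab("scene","s20");crop(s,400,160,560,320,4,"s20c");p,M,o=cur();print(p,o["contact_force"],M.as_matrix()[:,2])
tip=p+M.apply([0,0,.0902]); print(tip,proj(w,tip),proj(s,tip),"mark",proj(w,[.5063,.405,.075]),proj(s,[.5063,.405,.075]))
E
```

```text
clock: 26.05
tcp_pos: [0.5086, 0.4038, 0.2292]
orientation: [-3.141, 0.008, -0.001]
contact_force: [0.1, 0.4, -0.7]
grip_width: 0.0194
[0.50860828 0.40382579 0.22926192] [ 0.60250277 -0.2356875  -0.70120173] [ 8.66199154e-04  9.21686491e-04 -9.99999200e-01]
[0.50868642 0.40390893 0.13906199] [315.16555502 242.18512401] [503.17515625 256.48047373] mark [312.02447917 216.82117189] [495.25215354 276.64399863]
```

View pics/w20.png

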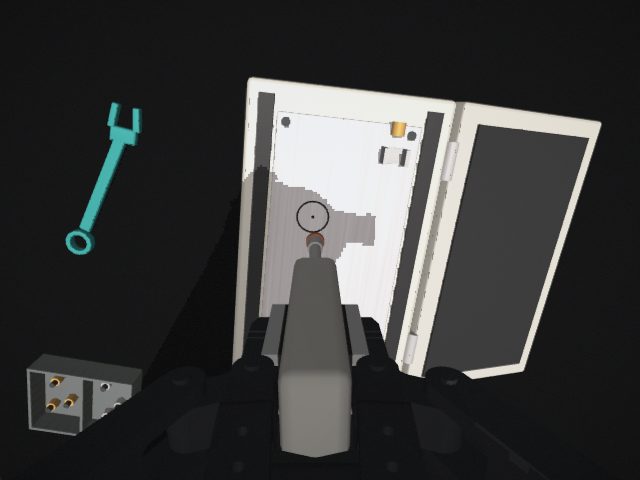

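View pics/s20c.png

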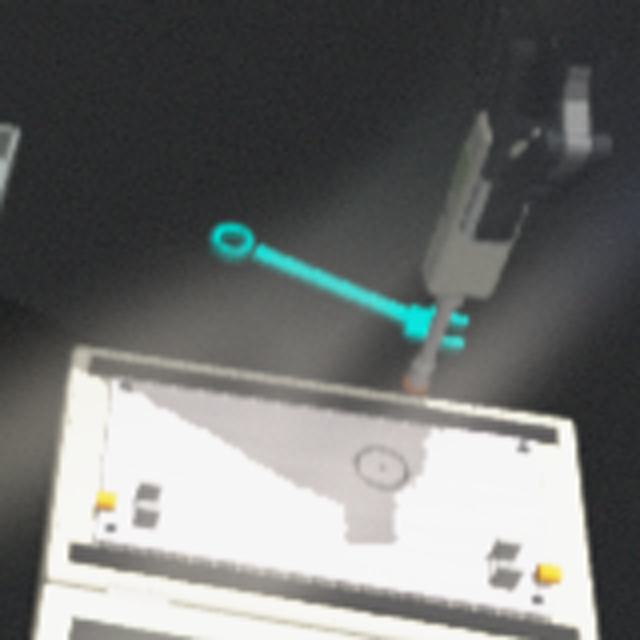

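```bash
python3 -m handwheel '-1.2 -0.6 20 0 0 0 10; -2.3 -1.2 40 0 0 0 10; -2.3 -1.2 48 0 0 0 10; -2.3 -1.2 50 0 0 0 10; -2.3 -1.2 50 0 0 0 10;-2.3 -1.2 50 0 0 0 10' 60
python3 - <<'E'
from h import *
w=grab("wrist","w21");crop(w,260,180,370,280,7,"w21c");s=grab("scene");crop(s,440,220,540,320,6,"s21c");p,M,o=cur();print(p,o["contact_force"],M.as_matrix()[:,2])
tip=p+M.apply([0,0,.0902]); print(tip,proj(w,tip),proj(s,tip),"mark",proj(w,[.5063,.405,.075]),proj(s,[.5063,.405,.075]))
E
```

```text
clock: 26.9
tcp_pos: [0.506, 0.4053, 0.1787]
orientation: [-3.141, 0.007, -0.0]
contact_force: [0.3, -0.5, -0.8]
grip_width: 0.0193
[0.50595237 0.40527201 0.17862747] [-0.4388302   0.02772148 -1.40198523] [ 8.99524184e-05  5.18199629e-04 -9.99999862e-01]
[0.50596048 0.40531875 0.08842748] [315.10947982 242.40528948] [497.06890227 272.2857831 ] mark [315.57049763 236.91973613] [495.25215354 276.64399863]
```

View pics/w21c.png

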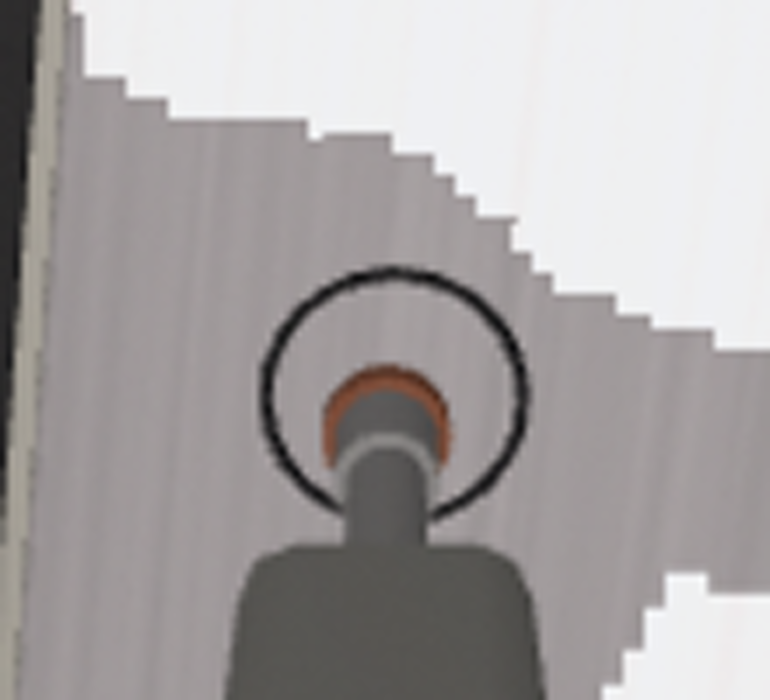

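View pics/s21c.png

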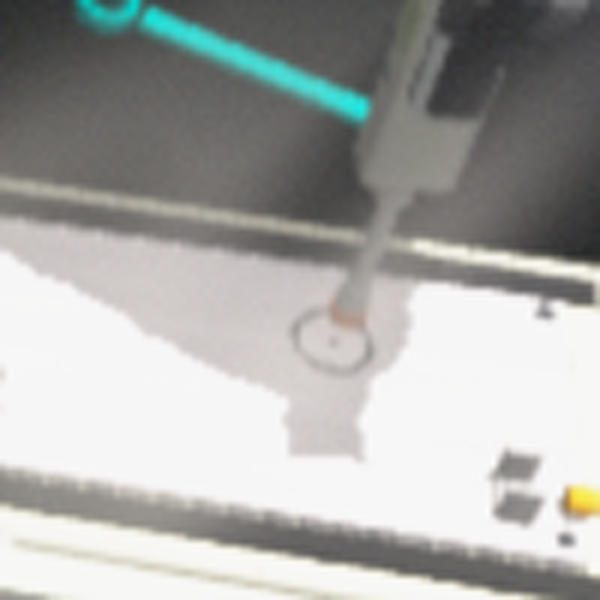

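```bash
python3 -m handwheel '0.5 0.6 5 0 0 0 10; 0.5 0.6 9 0 0 0 10; 0.5 0.6 11 0 0 0 10; 0.5 0.6 11 0 0 0 10; 0.5 0.6 11 0 0 0 10' 60
python3 - <<'E'
from h import *
w=grab("wrist","w22");crop(w,260,180,370,280,7,"w22c")
F=[]
for i in range(6): F.append(cur()[2]["contact_force"]); grab("top")
p,M,o=cur();print(p,np.mean(F,0),np.std(F,0),M.as_matrix()[:,2])
E
```

```text
clock: 27.62
tcp_pos: [0.5062, 0.4045, 0.1671]
orientation: [-3.142, 0.006, 0.001]
contact_force: [0.2, 0.4, -0.7]
grip_width: 0.0196
[0.50625077 0.40442882 0.16713653] [-0.10084495 -0.15515055 -1.21850481] [0.34762796 0.37077584 0.33842594] [-5.39964394e-04  1.37419583e-06 -9.99999854e-01]
```

View pics/w22c.png

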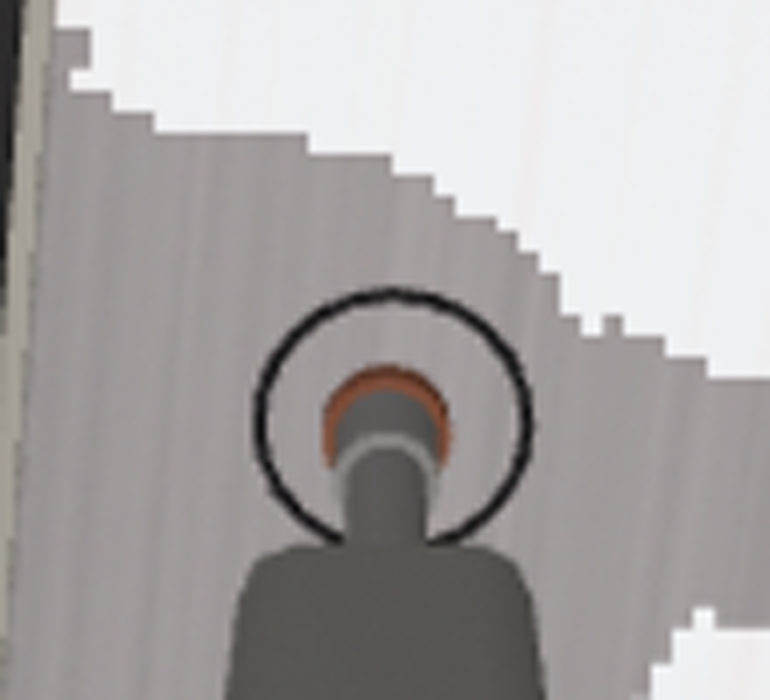

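```bash
python3 -m handwheel '0.4 0 1 0 0 0 10; 0.4 0 2 0 0 0 10; 0.4 0 3 0 0 0 10; 0.4 0 4 0 0 0 10; 0.4 0 4 0 0 0 10' 60
python3 - <<'E'
from h import *
w=grab("wrist","w23");crop(w,260,180,370,280,7,"w23c")
F=[]
for i in range(8): F.append(cur()[2]["contact_force"]); grab("top")
p,M,o=cur();print(p,np.mean(F,0),np.std(F,0),M.as_matrix()[:,2])
E
```

```text
clock: 28.6
tcp_pos: [0.5067, 0.4044, 0.1631]
orientation: [-3.142, 0.006, 0.001]
contact_force: [-0.4, 0.3, -0.4]
grip_width: 0.0195
[0.50665638 0.40442507 0.16310441] [ 0.12129244 -0.13692479  0.63266576] [0.68516479 0.56404616 0.44868462] [-5.44300963e-04 -3.65381961e-05 -9.99999851e-01]
```

View pics/w23c.png

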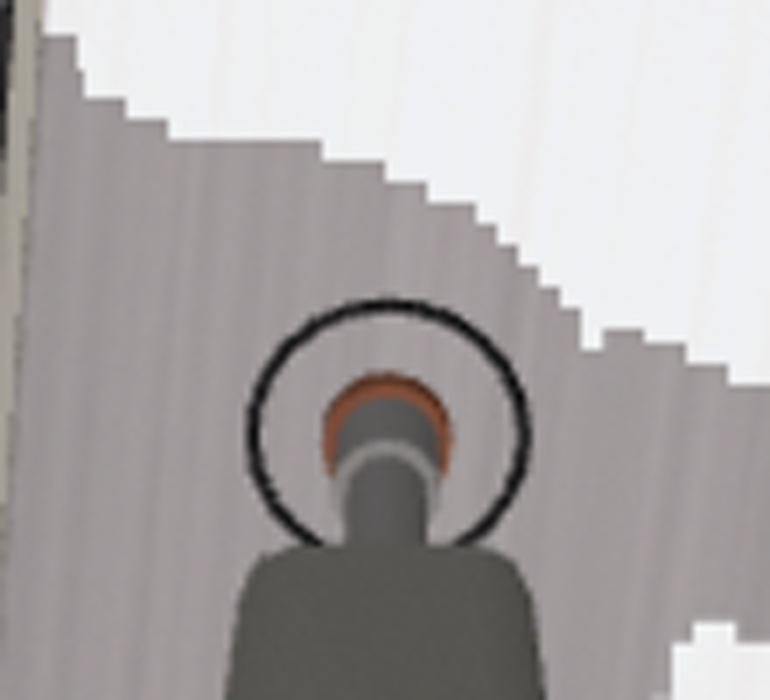

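```bash
python3 -m handwheel '0 -0.3 0.8 0 0 0 10; 0 -0.3 1.6 0 0 0 10; 0 -0.3 1.6 0 0 0 10; 0 -0.3 1.6 0 0 0 10' 60
python3 - <<'E'
from h import *
w=grab("wrist","w24");crop(w,260,180,370,280,7,"w24c");s=grab("scene","s24")
im=np.hstack([cv2.resize(s["pixels"][220:320,440:540,::-1],(400,400)),cv2.resize(s["pixels"][230:330,225:345,::-1],(400,400))]);cv2.imwrite("pics/s24c.png",im)
F=[]
for i in range(10): F.append(cur()[2]["contact_force"]); grab("top")
p,M,o=cur();print(o["clock"],p,np.mean(F,0),np.std(F,0),M.as_matrix()[:,2],o["grip_width"],np.abs(o["qvel"]).max())
E
```

```text
clock: 29.55
tcp_pos: [0.5067, 0.4046, 0.1615]
orientation: [3.141, -0.007, -0.001]
contact_force: [0.5, -0.2, 1.6]
grip_width: 0.0195
30.15 [0.5066466  0.4046203  0.16143555] [ 0.35503651 -1.14021121  1.71953269] [0.48485787 0.30281223 0.25568175] [-6.29270580e-04 -2.20505271e-04 -9.99999778e-01] 0.019315520890090827 0.0006997045684475605
```

View pics/w24c.png

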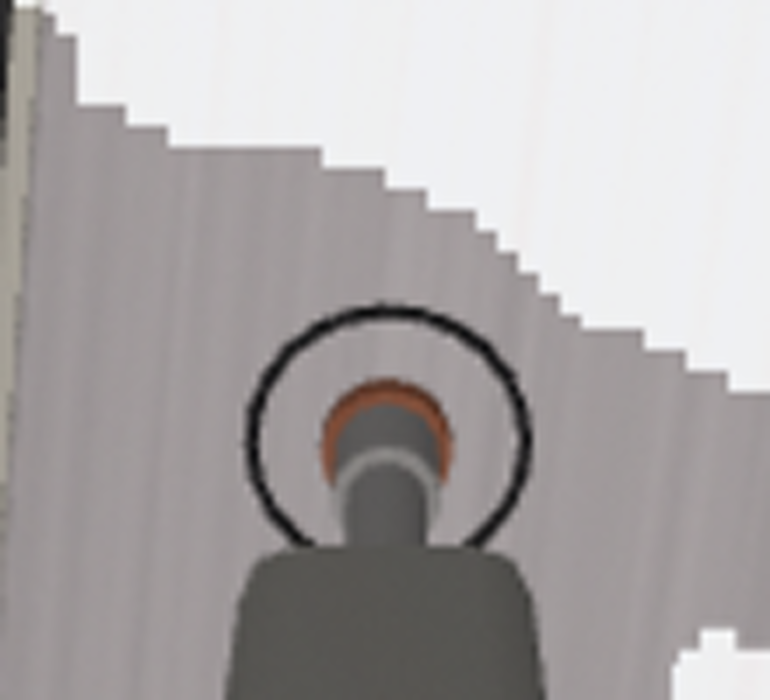

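View pics/s24c.png

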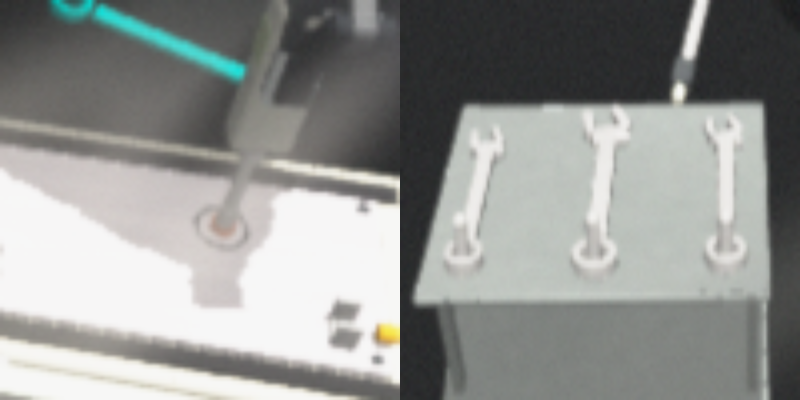

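```bash
python3 -c "
from bench import workorder
print(workorder.hand_in())"
```

```text
the job is handed in; nothing more can be done
None
```

The spanner hangs by its ring on the bare middle peg and is let go. The thermometer is held upright with its head pressed on the plate inside the mark. I handed the job in at about 30 s; hand-in gives no verdict.

**Last checks**
- **Spanner:** the wrist view just after letting go, and the scene view before handing in, show the peg through the ring, with the ring down on the board like its neighbours. I did not measure its resting offset on the peg in numbers.
- **Thermometer position:** tilt is under 0.001 rad. The head is about 0.5 mm from the mark's centre in the wrist view, and the scene view agrees.
- **Press:** the height drop puts the head about 3.8 mm in. Wrist force rose by 2.9 N from its free-hanging value, against about 2.6 N expected for that push.
- **Jar and tray:** no contact was seen, and both looked to be in place in the views of that corner; I did not measure their positions.

**What disagreed**
- **Fingertip position:** the fingertips end about 20 mm short of the reported TCP. My first spanner grasp closed on air because of this. I found the gap from the pictures and allowed for it in every later height.
- **Plate contact:** while finding it I pressed the open fingertips on the plate with about 23 N. That lay on the fingers, not the gripper's body.
- **Grip reading:** the opening read 8 mm on the 11 mm shank, though the grip held. It read 19.5 mm on the 20 mm handle.
- **Camera agreement:** the wrist and fixed cameras differed by 1 to 2 mm, so I aligned the ring to the peg, and the head to the mark, within single wrist pictures.

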